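# Lift the round biscuit onto the plates with the turner

### The job

Take the turner by its handle, slide its blade under the round biscuit that lies against the chopping board, lift the biscuit on the blade and tip it onto the middle of the stack of plates so that it lies flat there, same side up; do not touch the biscuit with the gripper. Then set the turner down on the free worktop, standing on its blade and heel as it stood at first, and let go of it.

Things in the scene. Friction and masses are not known exactly. Their poses are not given: they have to be found in the camera images.
- turner_grip (a point): Turner's wooden handle, grip centre, 46 mm up; x runs to the blade, z up. Handle level, 20 mm wide (y), 24 tall, x -65 to 35 mm. Slippery flat blade 70 wide, 2 thick, x 68 to 155 mm (front edge), underside level with the heel, 46 mm below this point. A biscuit rides on it within 10 degrees of level and slides off the front at 30 or more nose-down. 0.19 kg, loose, stands on blade and heel.
- biscuit_center (a point): Centre, half-way up, of the round biscuit: 64 mm diameter, 10 thick, 50 g, flat on the worktop. Lower edge bevelled (4 mm high, 8 wide), so a blade pushed along the worktop wedges under it. Its far side is 1 to 5 mm from the board's long edge, which stops it. A square biscuit of the same size and colour lies about 140 mm beside it on that edge.
- board: Wooden chopping board, fixed, 210 (its x) by 320 (its y) by 21 mm thick; origin at the centre of its underside, on the worktop. The biscuits lie on the worktop along its long edge at x = -105 mm; its x axis points from them across the board: the way to push the blade. A lemon and a garlic bulb lie on it.
- plates: Stack of white dinner plates, fixed, 260 mm in diameter; origin at the centre of its underside, on the worktop. The flat middle of the top plate, about 75 mm in radius, is 26 mm above the worktop; the rim around it rises to 34 mm.
Not all that is in view belongs to the job. Leave any blue or purple look-alike of the part that bears biscuit_center alone.

How it is judged:
By the outcome, as a careful person would: the job done as asked, in the order asked, and still so for the second after the job is handed in, with the robot touching nothing.
It also fails if it takes over 70 s, if anything falls off the work surface, if the arm or the gripper's body presses on something with over 40 N, if the wrist force passes 120 N, or if a joint passes its speed limit or range.

### The arm

A 6-joint arm with a two-finger parallel gripper is mounted at the origin on a cart in front of the work surface, level with it; the furniture and walls round the work are solid. World frame = base frame: x ahead of the robot, y to its left, z up, the work surface at z = 0. Lengths are in m, angles in rad, forces in N, time in s.
With the tool pointing down it reaches from about 0.25 to 0.775 m from the base axis. Payload 4 kg.
Tool frame: the origin (TCP) lies on the centre line of the jaws, within the pads' length; the fingertips stand 8 mm ahead of it and the grasp point (between the pads) lies 11 mm behind it; y points along the fingers, x is the direction in which the jaws open and shut, and the axes are right-handed (so a half turn about y gives the same grasp; the last joint's range is limited). The gripper opens to 94 mm and grips with 3 to 60 N. Pads are 16 mm wide; open, the fingers measure 119 mm over their backs; the gripper's body (75 mm by 177 mm) begins 78 mm behind the grasp point.
Start: joints at [-1.22, 0.087, 1.371, -0, 1.684, -0.103], TCP at [0.241, -0.494, 0.214] pointing down, gripper open.
Joint ranges: [-3.1, 3.1], [-0.76, 2.03], [0.27, 2.55], [-1.08, 4.22], [0.17, 2.65], [-2.57, 2.57]. Speed limits (rad/s): [2.79, 2.79, 3.14, 3.14, 3.14, 3.14].

### API

Orientations are given as [roll, pitch, yaw] about the fixed x, y, z axes, in that order (R = Rz(yaw) Ry(pitch) Rx(roll)).
In Python, from bench import robot gives the robot as it stands.
- The arm moves only by the tool step_arm, never from a script. Its argument "commands" is a list of rows, each an object with "xyz": the shift along the world's x, y, z in m, a list of three; "twist": the turn, a rotation vector about the world's x, y, z in degrees, a list of three. In form: [{"xyz": [tx, ty, tz], "twist": [ax, ay, az]}, ...]. A call has 1 to 12 rows; each row is the pose to reach, as a shift and turn from the pose commanded when the call began; what a row does not reach only later rows make up. A row lasts 1/12 s, in which the tool goes at most 41.7 mm and 7.16 degrees, less where a joint would pass 70% of its speed; a pose out of reach is approached as far as the arm can. A call with a gripper value outside its range is refused whole. "fingers" is the closure in counts, from 0 (fully open) to 255 (shut), set as the call begins (left out, the last holds). The fingers move at their own pace and stop on an object; the grip force is fixed at half the most. Time passes only in rows, so rows that repeat a pose let the fingers close. It gives the time, the measured TCP pose, the force and the opening at its end, in the units of the state.
- robot.get_obs(): the state, without advancing time (a new reading comes with each control period).
- robot.snapshot(name): name is "scene" or "top" or "wrist"; returns (picture, depth): 400x640x3 uint8, red, green, blue; 400x640 float32, m along the optical axis (not along the pixel's ray), 0 where there is no reading.
- robot.camera_info(name): a dict with "fx", "fy", "cx", "cy" (pixels), "R" (3x3) and "t" (3): a world point X has camera coordinates R X + t. Camera axes: x right, y down, z forward; pixel columns grow to the right and rows downward; lengths in m; the calibration is good to about 2 mm. A picture is of the moment at which its call begins: read the wrist's pose just before it. camera_info takes no time and is no camera call; for the wrist camera it gives the pose at the moment of the call.
- robot.close_job(): hands the job in, once; it reports no verdict.
The state is a dict: "time": time; "joint_positions": joint angles; "qvel": joint speeds; "joint_torque": joint torques, N m; "tool_pos": TCP position; "ee_rot": TCP orientation; "wrist_force": force on the tool from outside, world axes, zero at the start; "wrist_torque": the same for the moment, N m; "width": finger opening in m.
Only numpy, scipy, OpenCV 4.12 (cv2) and the standard library are available. Lean on these libraries where they do the work, as an engineer would, in place of code of your own. Each camera call takes 0.05 s, during which the arm holds its last target.

## Working session

There is one attempt and no reset: what is moved stays moved. The work goes in short steps, Python scripts to look and compute and a tool call to move; the robot and the scene stay as the last step left them, time stands still between calls to the robot, and variables do not carry over. Pictures are saved under pics/ and viewed, and the job is handed in when it is done.

Besides the shell and the picture viewer there is one more tool, called after "Emit:" as name(argument=value, ...), one argument or row to a line, values as JSON. step_arm: Moves the arm, as the interface text tells. Its arguments: {"type":"object","properties":{"commands":{"type":"array"},"fingers":{"type":"number"}},"required":["commands"]}

```bash
ls; mkdir -p pics; python3 - <<'E'
from bench import robot
import cv2,numpy as np
o=robot.get_obs();print({k:np.round(v,3) for k,v in o.items()})
for n in ["scene","top"]:
    p,d=robot.snapshot(n);np.savez(f"/tmp/{n}1.npz",p=p,d=d,**{k:np.array(v) for k,v in robot.camera_info(n).items()})
    cv2.imwrite(f"pics/{n}1.png",p[:,:,::-1]); print(robot.camera_info(n))
E
```

```text
pics
{'time': np.float64(0.0), 'joint_positions': array([-1.22 ,  0.088,  1.372, -0.   ,  1.684, -0.103]), 'qvel': array([-0.   ,  0.   , -0.001,  0.001,  0.   ,  0.002]), 'joint_torque': array([-1.0000e-03, -3.4018e+01, -3.0243e+01,  7.2000e-02,  3.3000e-02,
       -0.0000e+00]), 'tool_pos': array([ 0.241, -0.494,  0.212]), 'ee_rot': array([-1.571,  0.002, -1.117]), 'wrist_force': array([ 0.141,  0.965, -0.668]), 'wrist_torque': array([-0.004, -0.02 ,  0.019]), 'width': np.float64(0.094)}
{'fx': 399.81418272377033, 'fy': 399.81418272377033, 'cx': 317.05852881825706, 'cy': 194.8813886036954, 'R': array([[-0.49363244, -0.86938401,  0.02232634],
       [-0.36734762,  0.18517138, -0.91146437],
       [ 0.78827834, -0.45812991, -0.41077274]]), 't': array([0.27035852, 0.22936025, 1.03039115])}
{'fx': 361.9631496461481, 'fy': 361.9631496461481, 'cx': 317.3711741833372, 'cy': 198.110536389005, 'R': array([[ 1.79494119e-02, -9.99838494e-01,  8.97469403e-04],
       [-9.96334357e-01, -1.79615787e-02, -8.36374987e-02],
       [ 8.36401107e-02,  6.07064310e-04, -9.96495842e-01]]), 't': array([0.02593565, 0.52824797, 1.01691818])}
```

View pics/scene1.png

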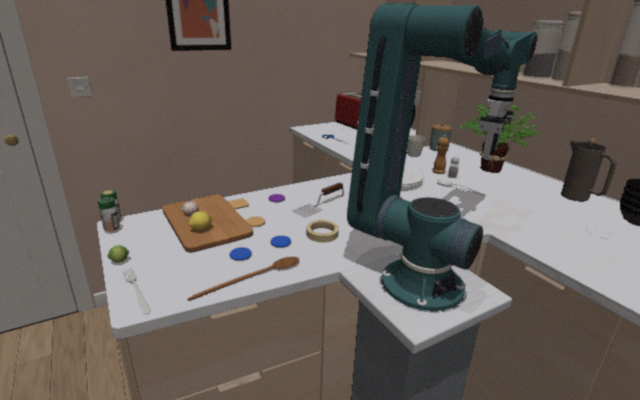

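View pics/top1.png

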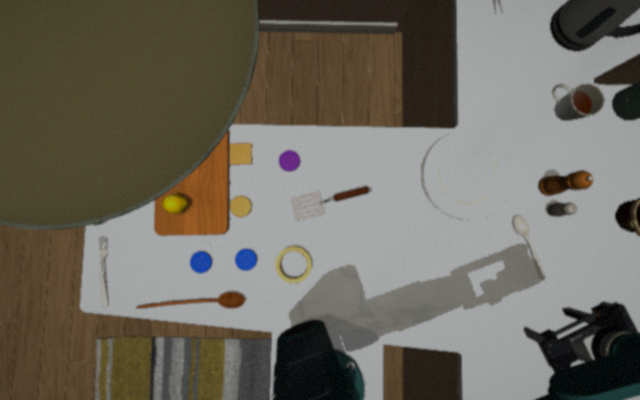

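Candidates for the target in the top view: tan round biscuit (240,206), tan square biscuit (240,153), purple disc (289,160), blue discs (201,262) and (246,259), and the cream ring (294,264). By its description I choose (240,206), which is round, tan and on the board's edge. The turner has its blade at (308,206) and its handle at (350,193); the plates are around (470,178).

```bash
cat > h.py <<'E'
import numpy as np,cv2
def ray(ci,u,v,z):
    R=ci['R'];t=ci['t'];c=-R.T@t
    d=R.T@np.array([(u-ci['cx'])/ci['fx'],(v-ci['cy'])/ci['fy'],1.])
    s=(z-c[2])/d[2];return c+s*d
def proj(ci,X):
    q=ci['R']@np.asarray(X)+ci['t'];return np.array([ci['fx']*q[0]/q[2]+ci['cx'],ci['fy']*q[1]/q[2]+ci['cy']])
E
python3 - <<'E'
import numpy as np,cv2
from h import *
a=np.load('/tmp/top1.npz');p=a['p']
c=cv2.resize(p[120:270,150:400],None,fx=3.2,fy=3.2,interpolation=cv2.INTER_CUBIC)
cv2.imwrite('pics/c1.png',c[:,:,::-1])
q=p[110:240,400:560].astype(float)
q=np.clip((q-q.min())/(q.max()-q.min()),0,1); 
q=np.clip((p[110:240,400:560].astype(float)-170)*4,0,255).astype(np.uint8)
cv2.imwrite('pics/c2.png',cv2.resize(q,None,fx=4,fy=4)[:,:,::-1])
hsv=cv2.cvtColor(p,cv2.COLOR_RGB2HSV)
for n,(u,v) in dict(round=(240,206),sq=(240,153),handle=(350,193),board=(200,190),blade=(308,206),plate=(470,178)).items(): print(n,p[v,u],hsv[v,u],a['d'][v,u],ray(a,u,v,0).round(3))
E
```

```text
round [170 139  69] [ 21 152 170] 1.0510324 [0.502 0.261 0.   ]
sq [164 127  56] [ 20 168 164] 1.0589173 [0.66  0.267 0.   ]
handle [68 32 12] [ 11 210  68] 1.0033123 [ 0.546 -0.06   0.   ]
board [126  74  29] [ 14 196 126] 1.039893 [0.547 0.38  0.   ]
blade [159 155 152] [ 13  11 159] 1.0540575 [0.506 0.062 0.   ]
plate [165 167 167] [ 90   3 167] 1.0486383 [ 0.597 -0.413  0.   ]
```

View pics/c1.png

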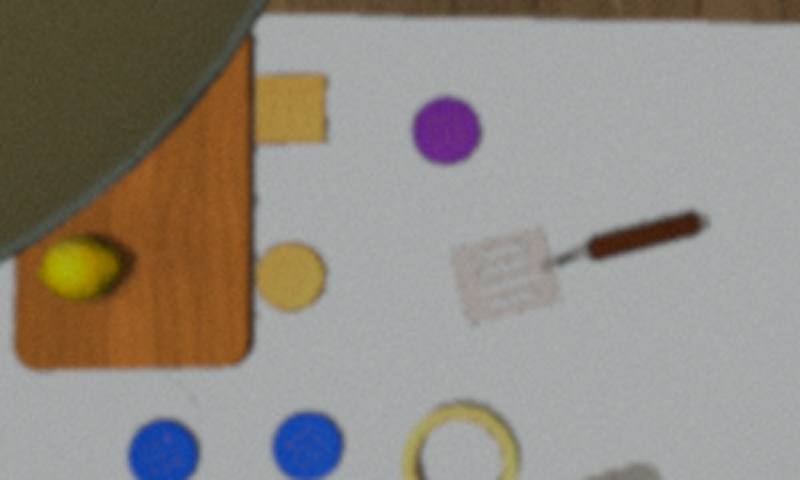

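View pics/c2.png

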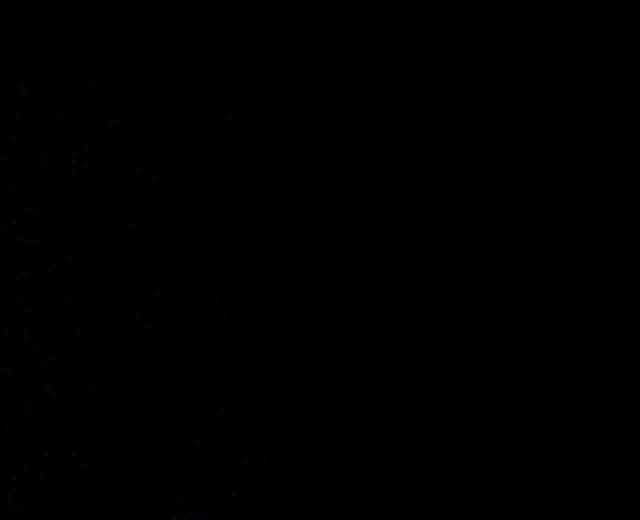

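The crop confirms that the round tan biscuit, crop (291,277), touches the board's edge, and that the turner points roughly at it. Next I measure it all.

```bash
python3 - <<'E'
import numpy as np,cv2
from h import *
a=dict(np.load('/tmp/top1.npz'));p=a['p'];d=a['d']
hsv=cv2.cvtColor(p,cv2.COLOR_RGB2HSV)
def big(m,box):
    r=np.zeros_like(m);u0,u1,v0,v1=box;r[v0:v1,u0:u1]=m[v0:v1,u0:u1]
    c,_=cv2.findContours(r,cv2.RETR_EXTERNAL,cv2.CHAIN_APPROX_NONE);return max(c,key=cv2.contourArea)
bis=cv2.inRange(hsv,(17,100,120),(30,200,255))
c=big(bis,(229,262,190,225));(u,v),r=cv2.minEnclosingCircle(c);M=cv2.moments(c)
u,v=M['m10']/M['m00'],M['m01']/M['m00'];print('biscuit px',u,v,r,ray(a,u,v,0.009),'r m',np.sqrt(M['m00']/np.pi)*1.05/362)
# handle
han=cv2.inRange(hsv,(0,130,20),(16,255,110))
c=big(han,(325,378,178,210));rc=cv2.minAreaRect(c);print('handle',rc)
b=cv2.boxPoints(rc);P=np.array([ray(a,*q,0.05)[:2] for q in b]);print(P)
L=[np.linalg.norm(P[i]-P[(i+1)%4]) for i in range(4)];print(L,'centre',P.mean(0))
i=int(np.argmax(L[:2]));dv=P[(i+1)%4]-P[i];dv*=np.sign(dv[1]);print('yaw handle',np.degrees(np.arctan2(dv[1],dv[0])))
# blade
bl=cv2.inRange(hsv,(0,7,100),(25,60,220))
ys,xs=np.nonzero(bl[185:228,285:328]);
c=big(cv2.morphologyEx(bl,cv2.MORPH_CLOSE,np.ones((5,5),np.uint8)),(285,330,185,228));rc=cv2.minAreaRect(c);print('blade',rc)
P=np.array([ray(a,*q,0.002)[:2] for q in cv2.boxPoints(rc)]);print(P,P.mean(0))
# board edge on top z=.021: 
bd=cv2.inRange(hsv,(8,150,80),(17,255,200))
e=[]
for v in range(175,228):
    us=np.nonzero(bd[v,200:238])[0]
    if len(us): e.append(ray(a,200+us.max()+.5,v,0.021)[:2])
e=np.array(e);vx=cv2.fitLine(e.astype(np.float32),cv2.DIST_HUBER,0,.01,.01).ravel();print('edge',vx,np.degrees(np.arctan2(vx[1],vx[0])))
# bottom edge
f=[]
for u in range(165,220):
    vs=np.nonzero(bd[200:250,u])[0]
    if len(vs): f.append(ray(a,u,200+vs.max()+.5,0.021)[:2])
f=np.array(f);print('low edge',cv2.fitLine(f.astype(np.float32),cv2.DIST_HUBER,0,.01,.01).ravel())
# plates: height map
U,V=np.meshgrid(np.arange(640),np.arange(400))
X=np.stack([(U-a['cx'])/a['fx']*d,(V-a['cy'])/a['fy']*d,d],-1)-a['t'];W=X@a['R']
z=W[...,2];np.save('/tmp/W.npy',W)
print('table z',np.median(z[180:200,270:285]),np.median(z[150:180,380:410]))
im=np.clip(z*5000+30,0,255).astype(np.uint8);cv2.imwrite('pics/z1.png',cv2.resize(im[100:250,140:560],None,fx=1.9,fy=1.9))
E
```

```text
biscuit px 240.14506666666665 205.89173333333332 10.608142852783203 [0.5021087  0.25904136 0.009     ] r m 0.0289288255815956
handle ((351.0415344238281, 193.15562438964844), (4.831174850463867, 33.49614334106445), 75.0685806274414)
[[ 0.53454544 -0.01157034]
 [ 0.56045562 -0.10187754]
 [ 0.5473749  -0.10544692]
 [ 0.5215199  -0.01522974]]
[np.float64(0.09395066097977116), np.float64(0.013558970825745392), np.float64(0.09384892965700117), np.float64(0.01352981359405294)] centre [ 0.54097396 -0.05853114]
yaw handle 106.0087960724491
blade ((311.1764831542969, 204.7058868408203), (24.253562927246094, 37.83555603027344), 75.96376037597656)
[[ 0.5296409   0.11590958]
 [ 0.55858725  0.00893116]
 [ 0.48986961 -0.00931807]
 [ 0.46123161  0.09712163]] [0.50983234 0.05316108]
edge [0.9992509  0.03869916 0.5209822  0.2935096 ] 2.2178524
low edge [ 0.01793725 -0.9998391   0.42025104  0.38651627]
table z 0.0008403231484334609 0.0005461741512306029
```

View pics/z1.png

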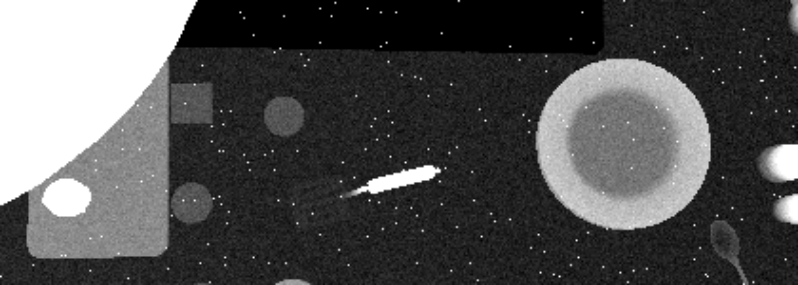

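```bash
python3 - <<'E'
import numpy as np,cv2
from h import *
for nm in ['top','scene']:
    a=dict(np.load(f'/tmp/{nm}1.npz'));d=a['d'];p=a['p']
    U,V=np.meshgrid(np.arange(640),np.arange(400))
    X=np.stack([(U-a['cx'])/a['fx']*d,(V-a['cy'])/a['fy']*d,d],-1)-a['t'];W=X@a['R'];ok=d>0
    x,y,z=W[...,0],W[...,1],W[...,2]
    print(nm,'table',np.median(z[ok&(x>.4)&(x<.7)&(y>.13)&(y<.2)&(abs(z)<.01)]))
    hsv=cv2.cvtColor(p,cv2.COLOR_RGB2HSV)
    if nm=='top':
        m=ok&(z>.027)&(z<.045)&(x>.4)&(x<.8)&(y>-.6)&(y<-.2)
        c,_=cv2.findContours(m.astype(np.uint8),0,1);c=max(c,key=cv2.contourArea)
        Q=np.array([ray(a,*q[0],0.033)[:2] for q in c]);cc,r=cv2.minEnclosingCircle(Q.astype(np.float32));print('plates',cc,r, np.median(z[m]))
        (eu,ev),_,_=cv2.fitEllipse(c);print(ray(a,eu,ev,.033))
        print('mid z',np.median(z[(np.hypot(x-cc[0],y-cc[1])<.06)]))
    m=ok&(z>.035)&(z<.08)&(x>.45)&(x<.65)&(y>-.15)&(y<.05)
    H=W[m][:,:2];v=cv2.fitLine(H.astype(np.float32),cv2.DIST_HUBER,0,.01,.01).ravel();s=np.sign(v[1]);dv=v[:2]*s
    t=(H-v[2:])@dv;print('handle n',len(H),'yaw',np.degrees(np.arctan2(dv[1],dv[0])),'ext',np.percentile(t,[0,2,50,98,100]).round(4),'pt',v[2:], 'z',np.percentile(W[m][:,2],[5,50,95]), 'wid', np.percentile((H-v[2:])@np.array([-dv[1],dv[0]]),[2,98]))
    for lo in (2,): print('ends',v[2:]+dv*np.percentile(t,1),v[2:]+dv*np.percentile(t,99))
    # biscuit by colour
    bis=cv2.inRange(hsv,(15,80,90),(30,230,255))>0
    m=bis&ok&(x>.46)&(x<.545)&(y>.2)&(y<.3)&(z>.005)
    B=W[m];print('bis',len(B),np.median(B[:,2]),(B.max(0)+B.min(0))/2,B.mean(0),B.max(0)-B.min(0))
    if nm=='top':
        m=ok&(z>.015)&(z<.027)&(x>.40)&(x<.7)&(y>.25)&(y<.55)
        e=[]
        for vv in range(400):
            us=np.nonzero(m[vv])[0]
            if len(us)>8: e.append(ray(a,us[-3:].max()+.5,vv,.021)[:2])
        e=np.array(e);w=cv2.fitLine(e.astype(np.float32),cv2.DIST_HUBER,0,.001,.001).ravel();print('edge',len(e),w,np.degrees(np.arctan2(w[1],w[0])))
        w=w*np.sign([w[0],w[0],1,1]);print('edge y at x=.502',w[3]+w[1]/w[0]*(.502-w[2]))
        m=ok&(abs(z-.0105)<.006)&(x>.6)&(x<.71)&(y>.2)&(y<.3)&bis
        print('sq',W[m].mean(0))
E
```

```text
top table 0.001069308550177114
plates (0.6017879843711853, -0.39298009872436523) 0.13092197477817535 0.03214004342960076
[ 0.60035861 -0.39418371  0.033     ]
mid z 0.017287542555198078
handle n 289 yaw 105.38441 ext [-0.0626 -0.0562 -0.      0.0576  0.063 ] pt [ 0.5376697  -0.05487757] z [0.04483911 0.05799214 0.06116903] wid [-0.0099803   0.00939399]
ends [ 0.55335149 -0.11187043] [0.52164827 0.00334981]
bis 363 0.011136918493242531 [0.49909726 0.2648151  0.01482173] [0.50157219 0.25992154 0.01154477] [0.07776443 0.07027172 0.0179919 ]
edge 94 [0.9997332  0.02309707 0.57689345 0.29393625] 1.323482
edge y at x=.502 0.2922059720255486
sq [0.65525996 0.26386813 0.01108899]
scene table 0.0019932599203499966
handle n 172 yaw 103.08393 ext [-0.0756 -0.0644 -0.0065  0.0463  0.0513] pt [ 0.53018504 -0.045264  ] z [0.03863832 0.0525429  0.06074381] wid [-0.01606927  0.00510085]
ends [ 0.54665261 -0.11611913] [0.51923706 0.00184197]
bis 135 0.011840987760925003 [0.49474326 0.26627355 0.01527737] [0.49459217 0.26250662 0.01239397] [0.06654577 0.06710988 0.01614166]
```

Emit:
step_arm(
  commands=[
    {"xyz": [0.012,0.018,0.01],"twist": [0,0,3]},
    {"xyz": [0.03,0.045,0.02],"twist": [0,0,9]},
    {"xyz": [0.05,0.076,0.03],"twist": [0,0,15]},
    {"xyz": [0.07,0.106,0.03],"twist": [0,0,21]},
    {"xyz": [0.09,0.137,0.03],"twist": [0,0,27]},
    {"xyz": [0.11,0.168,0.03],"twist": [0,0,33]},
    {"xyz": [0.13,0.198,0.03],"twist": [0,0,39]},
    {"xyz": [0.15,0.228,0.03],"twist": [0,0,45]},
    {"xyz": [0.17,0.259,0.03],"twist": [0,0,51]},
    {"xyz": [0.19,0.289,0.03],"twist": [0,0,57]},
    {"xyz": [0.21,0.32,0.03],"twist": [0,0,63]},
    {"xyz": [0.23,0.35,0.03],"twist": [0,0,69]},
  ],
  fingers=0,
)

```text
time: 1.1
tool_pos: [0.4715, -0.1425, 0.2431]
ee_rot: [-1.571, 0.0, 0.093]
wrist_force: [0.9, -0.4, -0.7]
width: 0.0943
```

Emit:
step_arm(
  commands=[
    {"xyz": [0.02,0.03,0],"twist": [0,0,4]},
    {"xyz": [0.04,0.055,0],"twist": [0,0,7]},
    {"xyz": [0.055,0.075,0],"twist": [0,0,9]},
    {"xyz": [0.064,0.09,0],"twist": [0,0,10.1]},
    {"xyz": [0.064,0.09,0],"twist": [0,0,10.1]},
    {"xyz": [0.064,0.09,0],"twist": [0,0,10.1]},
  ],
)

```text
time: 1.6
tool_pos: [0.535, -0.0538, 0.2427]
ee_rot: [-1.57, 0.002, 0.265]
wrist_force: [-0.3, -0.1, -1.1]
width: 0.0939
```

```bash
cat > snap.py <<'E'
import sys,numpy as np,cv2
from bench import robot
n,tag=sys.argv[1:3]
o=robot.get_obs();ci=robot.camera_info(n);p,d=robot.snapshot(n)
np.savez(f'/tmp/{tag}.npz',p=p,d=d,tool=o['tool_pos'],rot=o['ee_rot'],**{k:np.array(v) for k,v in ci.items()})
cv2.imwrite(f'pics/{tag}.png',p[:,:,::-1])
print({k:np.round(v,4) for k,v in o.items() if k in('time','tool_pos','ee_rot','wrist_force','wrist_torque','width','joint_positions')})
E
python3 snap.py wrist w1
```

```text
{'time': np.float64(1.6), 'joint_positions': array([-2.0540e-01,  5.7200e-02,  1.3453e+00, -5.0000e-04,  1.7408e+00,
       -4.7040e-01]), 'tool_pos': array([ 0.535 , -0.0538,  0.2427]), 'ee_rot': array([-1.5705,  0.0017,  0.265 ]), 'wrist_force': array([-0.3041, -0.122 , -1.0524]), 'wrist_torque': array([-0.016 , -0.0515, -0.0582]), 'width': np.float64(0.0939)}
```

View pics/w1.png

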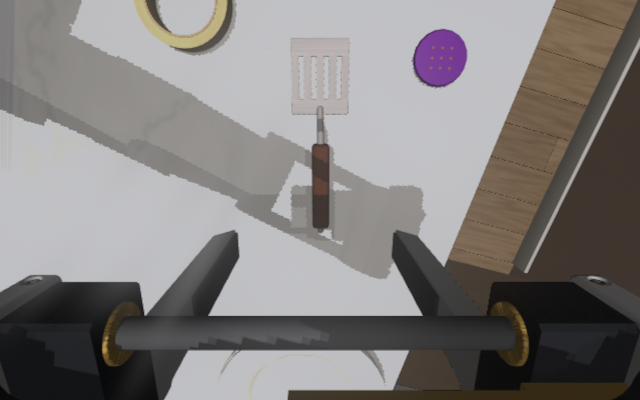

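The wrist view shows the blade at (291–349, 38–114) and the handle from (320,144) to (320,228), nearly vertical and between the jaws' lines.

```bash
python3 - <<'E'
import numpy as np,cv2
from h import *
a=dict(np.load('/tmp/w1.npz'));p=a['p'];d=a['d']
U,V=np.meshgrid(np.arange(640),np.arange(400))
W=(np.stack([(U-a['cx'])/a['fx']*d,(V-a['cy'])/a['fy']*d,d],-1)-a['t'])@a['R'];z=W[...,2]
print('cam',-a['R'].T@a['t'],'tool',a['tool'])
hsv=cv2.cvtColor(p,cv2.COLOR_RGB2HSV)
print(p[80,296],p[60,250],p[180,320],'tabz',np.median(z[70:100,370:400]),'blade z',np.median(z[104:110,295:345]))
han=((hsv[...,1]>90)&(hsv[...,2]<130)).astype(np.uint8);r=np.zeros_like(han);r[135:240,300:340]=han[135:240,300:340]
c,_=cv2.findContours(r,0,1);c=max(c,key=cv2.contourArea);rc=cv2.minAreaRect(c);print(rc,cv2.boundingRect(c))
m=(r>0)&(z>.04)&(z<.075);H=W[m];print('handle z',np.percentile(H[:,2],[5,50,95]))
P=np.array([ray(a,*q,0.056)[:2] for q in cv2.boxPoints(rc)]);C=P.mean(0);print('handle centre(top)',C)
v=P[1]-P[0];w=P[2]-P[1];v=v if np.linalg.norm(v)>np.linalg.norm(w) else w;v*=np.sign(v[1]);L=np.linalg.norm(v);v/=L
print('yaw',np.degrees(np.arctan2(v[1],v[0])),'len',L,'grip=',C+.015*v)
bl=(p.astype(int)[...,0]-p[...,2]>8).astype(np.uint8);r=np.zeros_like(bl);r[30:122,280:360]=bl[30:122,280:360]
cv2.imwrite('pics/m.png',r*255)
cs,_=cv2.findContours(r,0,1);c=max(cs,key=cv2.contourArea);x,y,w_,h_=cv2.boundingRect(c);rc=cv2.minAreaRect(c);print('blade',rc,(x,y,w_,h_))
P=np.array([ray(a,*q,0.002)[:2] for q in cv2.boxPoints(rc)]);C2=P.mean(0);print(P,'centre',C2,[np.linalg.norm(P[i]-P[i-1]) for i in range(4)])
f=C2-C;print('dir handle->blade',np.degrees(np.arctan2(f[1],f[0])),np.linalg.norm(f),'expected .1265', 'grip from blade',C2-.1115*f/np.linalg.norm(f))
# purple etc.
E
```

```text
cam [0.51543255 0.02125239 0.41501691] tool [ 0.53496246 -0.05379253  0.24267398]
[182 175 175] [192 193 196] [93 67 57] tabz 0.0011231278817044397 blade z 0.0032576237638426105
((320.0, 186.0), (16.0, 12.0), 90.0) (314, 178, 13, 17)
handle z [0.05767616 0.05903054 0.060174  ]
handle centre(top) [ 0.54186054 -0.05667567]
yaw 105.7364817674714 len 0.019050494657662433 grip= [ 0.53779234 -0.04223788]
blade ((338.9999694824219, 104.9999771118164), (4.992301940917969, 6.656403064727783), 33.690067291259766) (336, 102, 7, 7)
[[0.53683126 0.03497785]
 [0.53942467 0.0425348 ]
 [0.54535448 0.04072792]
 [0.54278202 0.03314611]] centre [0.54109811 0.03784667] [np.float64(0.006226298443667361), np.float64(0.007989573617781484), np.float64(0.006198985787032401), np.float64(0.008006336024163672)]
dir handle->blade 90.46215028003542 0.09452540911520561 expected .1265 grip from blade [ 0.54199746 -0.0736497 ]
```

```bash
python3 - <<'E'
import numpy as np,cv2
from h import *
a=dict(np.load('/tmp/w1.npz'));p=a['p'];d=a['d']
c=cv2.resize(p[30:130,270:370],None,fx=6,fy=6,interpolation=cv2.INTER_CUBIC);cv2.imwrite('pics/c3.png',c[:,:,::-1])
U,V=np.meshgrid(np.arange(640),np.arange(400))
W=(np.stack([(U-a['cx'])/a['fx']*d,(V-a['cy'])/a['fy']*d,d],-1)-a['t'])@a['R'];z=W[...,2]
m=((d>0)&(z>.045)&(z<.075)).astype(np.uint8);r=np.zeros_like(m);r[120:240,295:345]=m[120:240,295:345]
r=cv2.morphologyEx(r,cv2.MORPH_OPEN,np.ones((7,7),np.uint8))
c,_=cv2.findContours(r,0,1);c=max(c,key=cv2.contourArea);rc=cv2.minAreaRect(c);print(rc,cv2.boundingRect(c))
H=W[r>0][:,:2];v=cv2.fitLine(H.astype(np.float32),2,0,.01,.01).ravel();dv=v[:2]*np.sign(v[1]);t=(H-v[2:])@dv
print('yaw',np.degrees(np.arctan2(dv[1],dv[0])),t.min(),t.max(),v[2:])
mid=v[2:]+dv*(t.min()+t.max())/2;print('mid',mid,'grip',mid+.015*dv)
E
```

```text
((320.5, 185.0), (84.0, 17.0), 90.0) (312, 143, 18, 85)
yaw 105.73516 -0.05155997064369203 0.04770127256740639 [ 0.5424781  -0.05537434]
mid [ 0.54300131 -0.05723138] grip [ 0.53893344 -0.0427935 ]
```

View pics/c3.png

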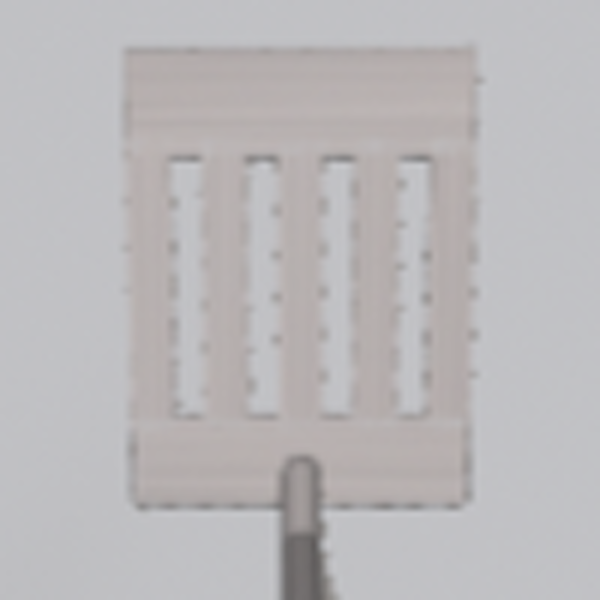

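```bash
python3 - <<'E'
import numpy as np
from h import *
a=dict(np.load('/tmp/w1.npz'))
f=[ray(a,u,v,.002)[:2] for u,v in ((290.8,37.8),(349.2,37.8),(292,114.2),(348.3,114.2))]
F=(f[0]+f[1])/2;B=(f[2]+f[3])/2;D=F-B;print('front',F,'back',B,'len',np.linalg.norm(D),'yaw',np.degrees(np.arctan2(D[1],D[0])),'w',np.linalg.norm(f[0]-f[1]))
D/=np.linalg.norm(D);print('grip',(F-.155*D+B-.068*D)/2)
e=(F-np.array([.5389,-.0428]));print(np.degrees(np.arctan2(e[1],e[0])),np.linalg.norm(e))
E
```

```text
front [0.4978703 0.1051599] back [0.52132522 0.02098852] len 0.08737822576247997 yaw 105.57085176870852 w 0.06921030955468754
grip [ 0.53952768 -0.04433365]
105.498846075039 0.1535433810730189
```

Emit:
step_arm(
  commands=[
    {"xyz": [0,0.008,-0.01],"twist": [0,0,0.4]},
    {"xyz": [0,0.016,-0.03],"twist": [0,0,0.4]},
    {"xyz": [0,0.025,-0.055],"twist": [0,0,0.4]},
    {"xyz": [0,0.025,-0.08],"twist": [0,0,0.4]},
    {"xyz": [0,0.025,-0.105],"twist": [0,0,0.4]},
    {"xyz": [0,0.025,-0.13],"twist": [0,0,0.4]},
    {"xyz": [0,0.025,-0.155],"twist": [0,0,0.4]},
    {"xyz": [0,0.025,-0.175],"twist": [0,0,0.4]},
    {"xyz": [0,0.025,-0.19],"twist": [0,0,0.4]},
    {"xyz": [0,0.025,-0.2],"twist": [0,0,0.4]},
    {"xyz": [0,0.025,-0.206],"twist": [0,0,0.4]},
    {"xyz": [0,0.025,-0.207],"twist": [0,0,0.4]},
  ],
)

```text
time: 2.65
tool_pos: [0.534, -0.0296, 0.0353]
ee_rot: [-1.57, 0.002, 0.27]
wrist_force: [-0.5, -0.5, -0.8]
width: 0.0941
```

Emit:
step_arm(
  commands=[
    {"xyz": [0,0,0],"twist": [0,0,0]},
    {"xyz": [0,0,0],"twist": [0,0,0]},
  ],
)

```text
time: 2.82
tool_pos: [0.5359, -0.0296, 0.0377]
ee_rot: [-1.572, -0.002, 0.27]
wrist_force: [-0.5, 0.1, -0.0]
width: 0.0939
```

```bash
python3 snap.py wrist w2; python3 snap.py scene s2; python3 -c "
import cv2;p=cv2.imread('pics/s2.png');cv2.imwrite('pics/s2c.png',cv2.resize(p[150:260,220:400],None,fx=4,fy=4))"
```

```text
{'time': np.float64(2.8167), 'joint_positions': array([-0.1609,  0.1587,  1.6499,  0.    ,  1.3306, -0.4312]), 'tool_pos': array([ 0.5359, -0.0296,  0.0377]), 'ee_rot': array([-1.5718, -0.0022,  0.2703]), 'wrist_force': array([-0.4593,  0.0951, -0.0178]), 'wrist_torque': array([-0.0086, -0.1137,  0.035 ]), 'width': np.float64(0.0939)}
{'time': np.float64(2.8667), 'joint_positions': array([-0.1608,  0.1585,  1.6497,  0.    ,  1.3306, -0.4311]), 'tool_pos': array([ 0.5361, -0.0296,  0.0379]), 'ee_rot': array([-1.5719, -0.0025,  0.2703]), 'wrist_force': array([-0.3703, -0.8242,  0.2267]), 'wrist_torque': array([-0.0132, -0.1059,  0.0239]), 'width': np.float64(0.094)}
```

View pics/w2.png

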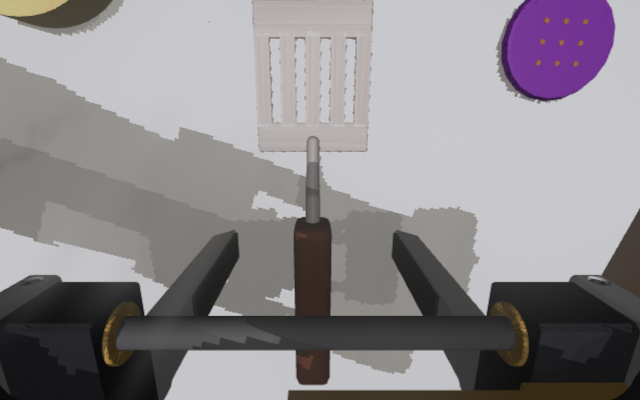

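View pics/s2c.png

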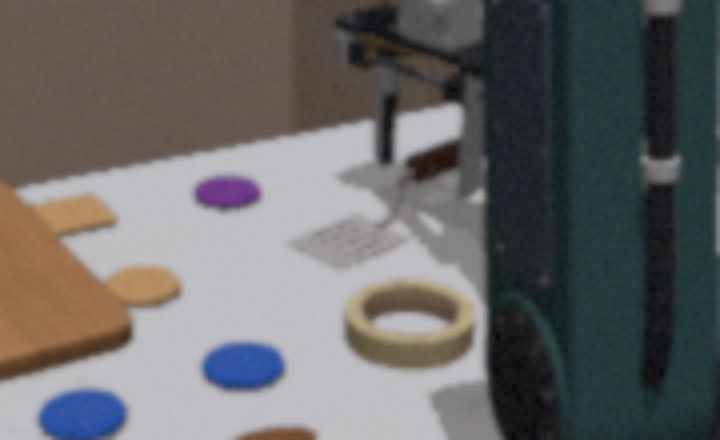

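The handle sits centred between the jaws at (312,300). I lower 3 mm and close.

Emit:
step_arm(
  commands=[
    {"xyz": [0,0,-0.002],"twist": [0,0,0.1]},
    {"xyz": [0,0,-0.003],"twist": [0,0,0.1]},
    {"xyz": [0,0,-0.003],"twist": [0,0,0.1]},
  ],
)

```text
time: 3.17
tool_pos: [0.5351, -0.0293, 0.0335]
ee_rot: [-1.571, -0.0, 0.272]
wrist_force: [-0.1, 0.6, -0.3]
width: 0.094
```

Emit:
step_arm(
  commands=[
    {"xyz": [0,0,0],"twist": [0,0,0]},
    {"xyz": [0,0,0],"twist": [0,0,0]},
    {"xyz": [0,0,0],"twist": [0,0,0]},
    {"xyz": [0,0,0],"twist": [0,0,0]},
    {"xyz": [0,0,0],"twist": [0,0,0]},
    {"xyz": [0,0,0],"twist": [0,0,0]},
    {"xyz": [0,0,0],"twist": [0,0,0]},
    {"xyz": [0,0,0],"twist": [0,0,0]},
    {"xyz": [0,0,0],"twist": [0,0,0]},
    {"xyz": [0,0,0],"twist": [0,0,0]},
  ],
  fingers=255,
)

```text
time: 4.0
tool_pos: [0.5351, -0.0293, 0.0335]
ee_rot: [-1.571, -0.0, 0.272]
wrist_force: [-0.7, -0.8, -0.2]
width: 0.0304
```

```bash
python3 snap.py wrist w3
```

```text
{'time': np.float64(4.0), 'joint_positions': array([-0.1606,  0.1627,  1.6544,  0.    ,  1.3244, -0.4329]), 'tool_pos': array([ 0.5351, -0.0293,  0.0335]), 'ee_rot': array([-1.5708e+00, -1.0000e-04,  2.7230e-01]), 'wrist_force': array([-0.7385, -0.7843, -0.2012]), 'wrist_torque': array([-0.0177, -0.0585,  0.0173]), 'width': np.float64(0.0304)}
```

View pics/w3.png

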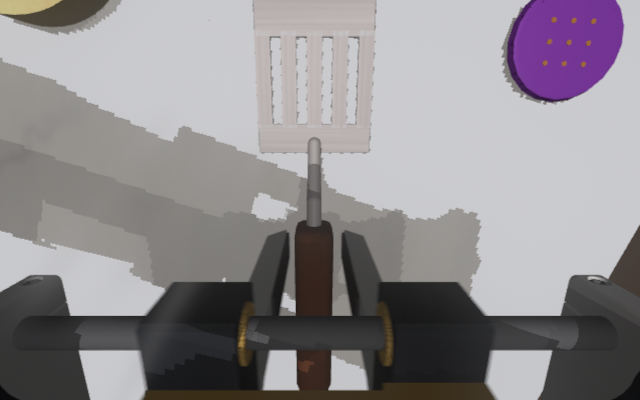

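Still closing (30 mm); I give it more time.

Emit:
step_arm(
  commands=[
    {"xyz": [0,0,0],"twist": [0,0,0]},
    {"xyz": [0,0,0],"twist": [0,0,0]},
    {"xyz": [0,0,0],"twist": [0,0,0]},
    {"xyz": [0,0,0],"twist": [0,0,0]},
    {"xyz": [0,0,0],"twist": [0,0,0]},
    {"xyz": [0,0,0],"twist": [0,0,0]},
  ],
)

```text
time: 4.55
tool_pos: [0.5351, -0.0293, 0.0335]
ee_rot: [-1.571, -0.0, 0.272]
wrist_force: [-0.7, -0.2, 0.4]
width: 0.0199
```

Emit:
step_arm(
  commands=[
    {"xyz": [0,0,0.002],"twist": [0,0,0]},
    {"xyz": [0,0,0.008],"twist": [0,0,0]},
    {"xyz": [0,0,0.014],"twist": [0,0,0]},
    {"xyz": [0,0,0.018],"twist": [0,0,0]},
    {"xyz": [0,0,0.02],"twist": [0,0,0]},
    {"xyz": [0,0,0.02],"twist": [0,0,0]},
    {"xyz": [0,0,0.02],"twist": [0,0,0]},
  ],
)

```text
time: 5.13
tool_pos: [0.5352, -0.0294, 0.0538]
ee_rot: [-1.571, -0.001, 0.272]
wrist_force: [-0.7, 0.4, -2.0]
width: 0.0198
```

```bash
python3 snap.py wrist w4; python3 snap.py top t4
```

```text
{'time': np.float64(5.1333), 'joint_positions': array([-0.1606,  0.1433,  1.6331, -0.    ,  1.3646, -0.4329]), 'tool_pos': array([ 0.5352, -0.0294,  0.0538]), 'ee_rot': array([-1.571e+00, -5.000e-04,  2.723e-01]), 'wrist_force': array([-0.7253,  0.3507, -1.9841]), 'wrist_torque': array([-0.0574, -0.0615,  0.0252]), 'width': np.float64(0.0198)}
{'time': np.float64(5.1833), 'joint_positions': array([-0.1607,  0.1436,  1.6334,  0.    ,  1.3647, -0.4329]), 'tool_pos': array([ 0.535 , -0.0293,  0.0534]), 'ee_rot': array([-1.5707e+00,  1.0000e-04,  2.7220e-01]), 'wrist_force': array([-0.2705,  0.3745, -1.2299]), 'wrist_torque': array([-0.0069, -0.0949,  0.0322]), 'width': np.float64(0.0196)}
```

View pics/w4.png

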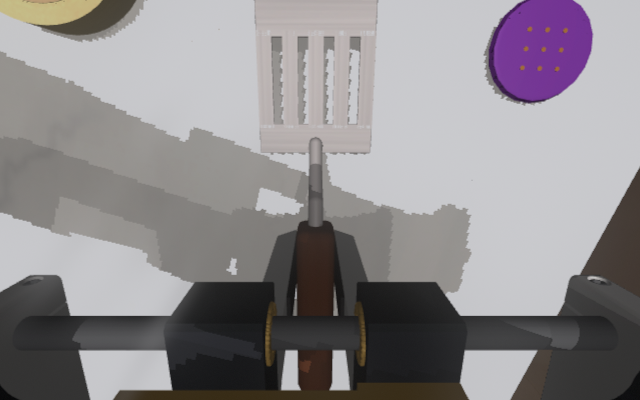

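The turner is held at (316,270) and has risen with the gripper. I check the blade's tilt with depth.

```bash
cat > blade.py <<'E'
import sys,numpy as np,cv2
from h import *
from scipy.spatial.transform import Rotation as Rn
a=dict(np.load(f'/tmp/{sys.argv[1]}.npz'));p=a['p'];d=a['d']
U,V=np.meshgrid(np.arange(640),np.arange(400))
W=(np.stack([(U-a['cx'])/a['fx']*d,(V-a['cy'])/a['fy']*d,d],-1)-a['t'])@a['R']
Rt=Rn.from_euler('xyz',a['rot']).as_matrix()
T=(W-a['tool'])@Rt  # tool frame: x jaw, y down, z = ?
print('tool z axis world',Rt[:,2])
s=np.sign(1)
# turner frame about the grasp point: x fwd, y left, z up ; fwd=-tool? choose
fwd=T[...,2]*(1 if Rt[:,2]@np.array([-.27,.96,0])>0 else -1); lat=-T[...,0]; up=-T[...,1]-.011
m=(d>0)&(fwd>.03)&(fwd<.145)&(abs(lat)<.045)&(up>-.055)&(up<-.035)&(V<152)
A=np.c_[fwd[m],lat[m],np.ones(m.sum())];q=up[m]
for _ in range(4):
    c=np.linalg.lstsq(A,q,rcond=None)[0];k=abs(A@c-q)<.003;A,q=A[k],q[k]
print('n',len(q),'pitch(nose up) deg',np.degrees(np.arctan(c[0])),'roll(left up)',np.degrees(np.arctan(c[1])),'up at x=.06',c@[.06,0,1],'at .14',c@[.14,0,1],'lat ext',np.percentile(A[:,1],[1,99]),'fwd',np.percentile(A[:,0],[1,99]))
E
python3 blade.py w4; python3 blade.py w3;python3 - <<'E'
import cv2
p=cv2.imread('pics/t4.png');cv2.imwrite('pics/t4c.png',cv2.resize(p[120:270,180:400],None,fx=3.5,fy=3.5))
E
```

```text
tool z axis world [-2.68971173e-01  9.63148195e-01 -2.49916058e-04]
n 14035 pitch(nose up) deg 0.025303469235776564 roll(left up) 0.03121668098581164 up at x=.06 -0.041354386402593354 at .14 -0.041319056092269144 lat ext [-0.03536977  0.03347453] fwd [0.05469722 0.13863994]
tool z axis world [-2.68940104e-01  9.63156903e-01  6.29825656e-06]
n 22283 pitch(nose up) deg 0.09611094329499138 roll(left up) -0.004505343530653971 up at x=.06 -0.04220980406031012 at .14 -0.0420756077418252 lat ext [-0.0440962  0.0440739] fwd [0.05469055 0.13856427]
```

View pics/t4c.png

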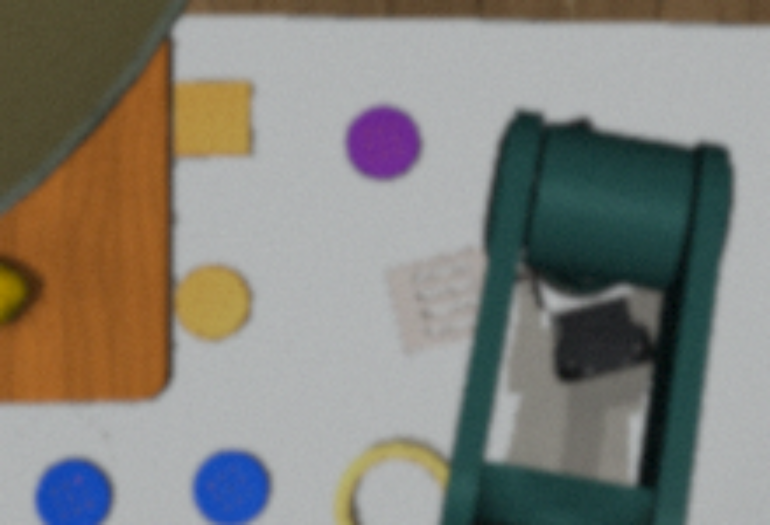

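Emit:
step_arm(
  commands=[
    {"xyz": [-0.001,0.003,0],"twist": [0,0,-0.5]},
    {"xyz": [-0.003,0.01,0],"twist": [0,0,-2]},
    {"xyz": [-0.006,0.02,0],"twist": [0,0,-4]},
    {"xyz": [-0.01,0.031,0],"twist": [0,0,-6]},
    {"xyz": [-0.014,0.043,0],"twist": [0,0,-8]},
    {"xyz": [-0.019,0.055,0],"twist": [0,0,-10]},
    {"xyz": [-0.023,0.066,0],"twist": [0,0,-12]},
    {"xyz": [-0.026,0.076,0],"twist": [0,0,-13.5]},
    {"xyz": [-0.028,0.082,0],"twist": [0,0,-14.2]},
    {"xyz": [-0.0285,0.085,0],"twist": [0,0,-14.3]},
    {"xyz": [-0.0285,0.085,0],"twist": [0,0,-14.3]},
    {"xyz": [-0.0285,0.085,0],"twist": [0,0,-14.3]},
  ],
)

```text
time: 6.23
tool_pos: [0.5067, 0.0555, 0.0535]
ee_rot: [-1.571, -0.0, 0.023]
wrist_force: [0.2, -0.7, -1.8]
width: 0.0196
```

```bash
python3 snap.py wrist w5; python3 blade.py w5; python3 snap.py top t5;python3 - <<'E'
import cv2
p=cv2.imread('pics/t5.png');cv2.imwrite('pics/t5c.png',cv2.resize(p[120:270,180:400],None,fx=3.5,fy=3.5))
E
```

```text
{'time': np.float64(6.2333), 'joint_positions': array([-2.0000e-03,  8.7400e-02,  1.6958e+00, -4.0000e-04,  1.3583e+00,
       -2.5000e-02]), 'tool_pos': array([0.5067, 0.0555, 0.0535]), 'ee_rot': array([-1.5711e+00, -1.0000e-04,  2.3200e-02]), 'wrist_force': array([ 0.1963, -0.6957, -1.7687]), 'wrist_torque': array([ 0.0277, -0.094 , -0.0597]), 'width': np.float64(0.0196)}
tool z axis world [-2.31521390e-02  9.99731892e-01 -3.51078798e-04]
n 14040 pitch(nose up) deg 0.006169631790147591 roll(left up) 0.04622812636451498 up at x=.06 -0.04134939151679318 at .14 -0.04134077708568998 lat ext [-0.03534327  0.0334556 ] fwd [0.0547648  0.13866436]
{'time': np.float64(6.2833), 'joint_positions': array([-2.4000e-03,  8.7500e-02,  1.6957e+00, -4.0000e-04,  1.3583e+00,
       -2.5000e-02]), 'tool_pos': array([0.5068, 0.0553, 0.0535]), 'ee_rot': array([-1.5712e+00, -1.0000e-04,  2.2700e-02]), 'wrist_force': array([ 0.409 , -0.5406, -2.9489]), 'wrist_torque': array([-0.0175, -0.0671, -0.0175]), 'width': np.float64(0.0198)}
```

View pics/w5.png

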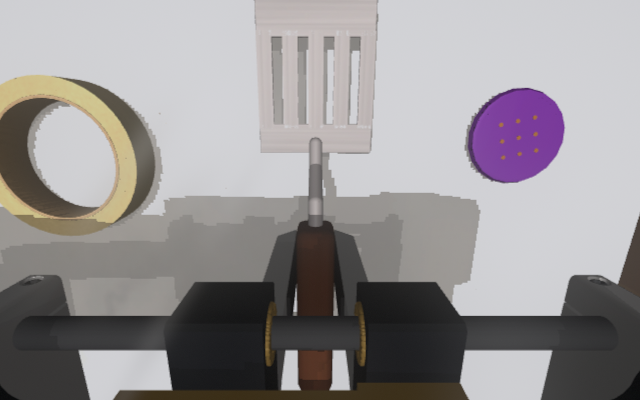

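View pics/t5c.png

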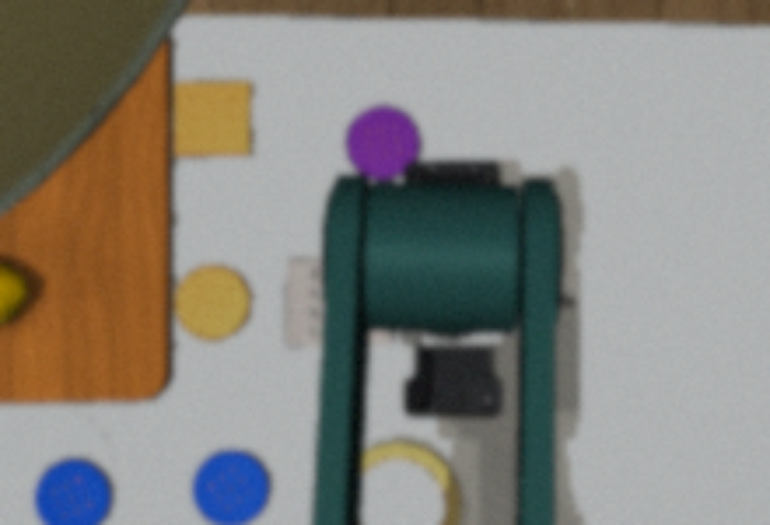

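The top view shows the blade (centre row 302) aligned with the biscuit (centre row 302). I lower onto the worktop.

Emit:
step_arm(
  commands=[
    {"xyz": [0,0,-0.003],"twist": [0,0,0]},
    {"xyz": [0,0,-0.008],"twist": [0,0,0]},
    {"xyz": [0,0,-0.013],"twist": [0,0,0]},
    {"xyz": [0,0,-0.017],"twist": [0,0,0]},
    {"xyz": [0,0,-0.019],"twist": [0,0,0]},
    {"xyz": [0,0,-0.02],"twist": [0,0,0]},
    {"xyz": [0,0,-0.0205],"twist": [0,0,0]},
    {"xyz": [0,0,-0.0205],"twist": [0,0,0]},
    {"xyz": [0,0,-0.0205],"twist": [0,0,0]},
  ],
)

```text
time: 7.08
tool_pos: [0.5068, 0.0556, 0.0334]
ee_rot: [-1.571, -0.001, 0.023]
wrist_force: [-1.2, -0.9, 1.6]
width: 0.02
```

Emit:
step_arm(
  commands=[
    {"xyz": [0,0.002,-0.0005],"twist": [0,0,0]},
    {"xyz": [0,0.006,-0.0005],"twist": [0,0,0]},
    {"xyz": [-0.0003,0.012,-0.0005],"twist": [0,0,0]},
    {"xyz": [-0.0004,0.018,-0.0005],"twist": [0,0,0]},
    {"xyz": [-0.0006,0.024,-0.0005],"twist": [0,0,0]},
    {"xyz": [-0.0007,0.029,-0.0005],"twist": [0,0,0]},
    {"xyz": [-0.0007,0.03,-0.0005],"twist": [0,0,0]},
  ],
)

```text
time: 7.67
tool_pos: [0.5068, 0.0866, 0.0334]
ee_rot: [-1.571, -0.002, 0.024]
wrist_force: [0.0, -3.0, 4.9]
width: 0.0197
```

Emit:
step_arm(
  commands=[
    {"xyz": [0,0.003,0],"twist": [0,0,0]},
    {"xyz": [-0.0001,0.006,0],"twist": [0,0,0]},
    {"xyz": [-0.0002,0.009,0],"twist": [0,0,0]},
    {"xyz": [-0.0003,0.012,0],"twist": [0,0,0]},
    {"xyz": [-0.0004,0.015,0],"twist": [0,0,0]},
    {"xyz": [-0.0004,0.018,0],"twist": [0,0,0]},
    {"xyz": [-0.0005,0.021,0],"twist": [0,0,0]},
    {"xyz": [-0.0006,0.024,0],"twist": [0,0,0]},
  ],
)

```text
time: 8.33
tool_pos: [0.5062, 0.1099, 0.0334]
ee_rot: [-1.572, -0.002, 0.023]
wrist_force: [-0.1, -3.0, 4.9]
width: 0.0199
```

```bash
python3 snap.py top t6; python3 snap.py scene s6; python3 - <<'E'
import cv2
p=cv2.imread('pics/t6.png');cv2.imwrite('pics/t6c.png',cv2.resize(p[120:270,180:400],None,fx=3.5,fy=3.5))
p=cv2.imread('pics/s6.png');cv2.imwrite('pics/s6c.png',cv2.resize(p[160:260,180:360],None,fx=4,fy=4))
E
```

```text
{'time': np.float64(8.3333), 'joint_positions': array([ 1.0500e-01,  1.2330e-01,  1.6994e+00, -1.1000e-03,  1.3166e+00,
        8.2200e-02]), 'tool_pos': array([0.5062, 0.1099, 0.0334]), 'ee_rot': array([-1.5717, -0.0023,  0.0231]), 'wrist_force': array([-0.0985, -2.9517,  4.9218]), 'wrist_torque': array([-0.5214,  0.0606,  0.0865]), 'width': np.float64(0.0199)}
{'time': np.float64(8.3833), 'joint_positions': array([ 1.0570e-01,  1.2340e-01,  1.6993e+00, -3.0000e-04,  1.3165e+00,
        8.2400e-02]), 'tool_pos': array([0.5062, 0.1105, 0.0335]), 'ee_rot': array([-1.5709, -0.0024,  0.0234]), 'wrist_force': array([-0.3959, -1.6604,  6.5964]), 'wrist_torque': array([-0.3974,  0.0317, -0.0158]), 'width': np.float64(0.0196)}
```

View pics/s6c.png

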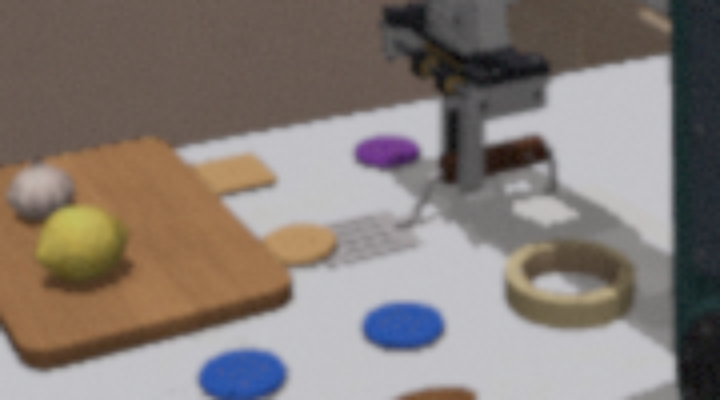

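View pics/t6c.png

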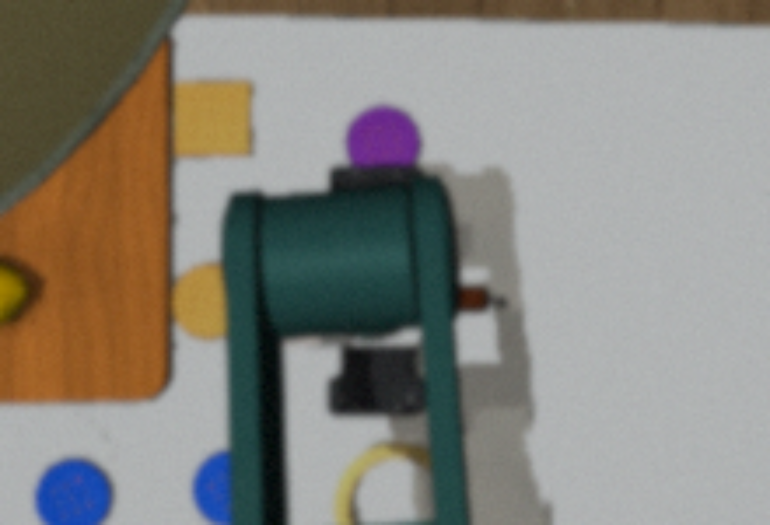

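The blade's front is at the biscuit's near edge, which looks to be touching the board. I keep pushing.

Emit:
step_arm(
  commands=[
    {"xyz": [-0.0001,0.003,0],"twist": [0,0,0]},
    {"xyz": [-0.0001,0.006,0],"twist": [0,0,0]},
    {"xyz": [-0.0002,0.009,0],"twist": [0,0,0]},
    {"xyz": [-0.0003,0.012,0],"twist": [0,0,0]},
    {"xyz": [-0.0004,0.015,0],"twist": [0,0,0]},
    {"xyz": [-0.0004,0.018,0],"twist": [0,0,0]},
    {"xyz": [-0.0005,0.021,0],"twist": [0,0,0]},
    {"xyz": [-0.0006,0.024,0],"twist": [0,0,0]},
    {"xyz": [-0.0006,0.027,0],"twist": [0,0,0]},
  ],
)

```text
time: 9.18
tool_pos: [0.5055, 0.1369, 0.0334]
ee_rot: [-1.572, -0.002, 0.023]
wrist_force: [-0.3, -3.8, 5.3]
width: 0.0199
```

```bash
python3 snap.py wrist w7; python3 snap.py scene s7; python3 - <<'E'
import cv2
p=cv2.imread('pics/s7.png');cv2.imwrite('pics/s7c.png',cv2.resize(p[160:260,180:360],None,fx=4,fy=4))
E
```

```text
{'time': np.float64(9.1833), 'joint_positions': array([ 1.5700e-01,  1.3570e-01,  1.6855e+00, -1.2000e-03,  1.3184e+00,
        1.3410e-01]), 'tool_pos': array([0.5055, 0.1369, 0.0334]), 'ee_rot': array([-1.5717, -0.0022,  0.0231]), 'wrist_force': array([-0.3394, -3.7735,  5.2808]), 'wrist_torque': array([-0.5426,  0.0754,  0.0068]), 'width': np.float64(0.0199)}
{'time': np.float64(9.2333), 'joint_positions': array([ 1.5760e-01,  1.3580e-01,  1.6853e+00, -4.0000e-04,  1.3182e+00,
        1.3430e-01]), 'tool_pos': array([0.5055, 0.1375, 0.0335]), 'ee_rot': array([-1.5708, -0.0023,  0.0234]), 'wrist_force': array([ 0.5967, -2.4177,  6.3106]), 'wrist_torque': array([-0.4134,  0.0063, -0.0175]), 'width': np.float64(0.0199)}
```

View pics/s7c.png

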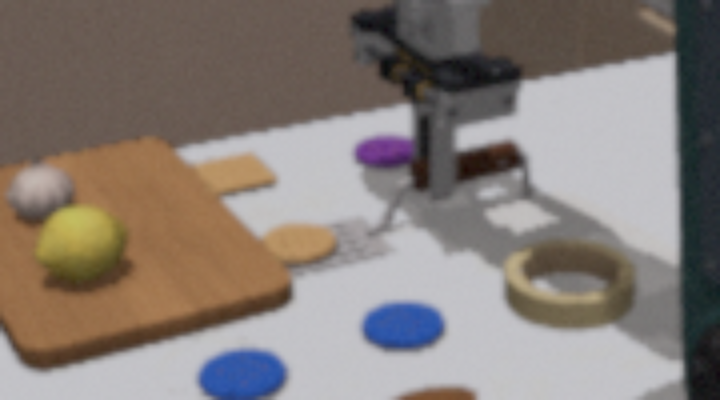

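View pics/w7.png

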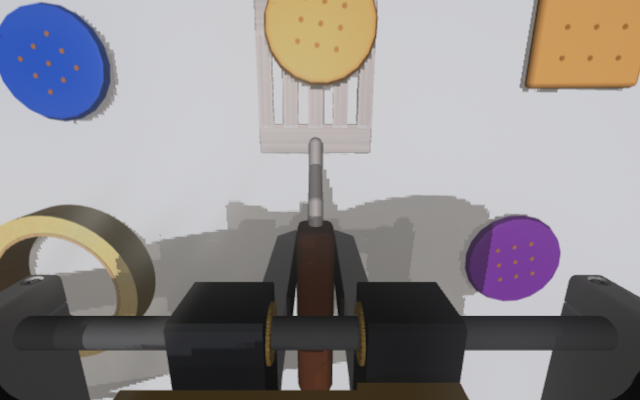

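The biscuit now rides on the blade at (320,30) in the wrist view, laterally centred (264–376 against blade 256–376). I finish the push in small steps.

Emit:
step_arm(
  commands=[
    {"xyz": [-0.0001,0.002,0],"twist": [0,0,0]},
    {"xyz": [-0.0001,0.004,0],"twist": [0,0,0]},
    {"xyz": [-0.0001,0.006,0],"twist": [0,0,0]},
    {"xyz": [-0.0002,0.008,0],"twist": [0,0,0]},
    {"xyz": [-0.0002,0.01,0],"twist": [0,0,0]},
  ],
)

```text
time: 9.7
tool_pos: [0.5053, 0.1469, 0.0335]
ee_rot: [-1.572, -0.002, 0.023]
wrist_force: [0.1, -3.7, 6.1]
width: 0.0197
```

Emit:
step_arm(
  commands=[
    {"xyz": [0,0,0],"twist": [0,0,0]},
  ],
)

```text
time: 9.78
tool_pos: [0.5053, 0.1473, 0.0335]
ee_rot: [-1.571, -0.002, 0.023]
wrist_force: [0.1, -1.6, 5.3]
width: 0.0199
```

```bash
python3 snap.py wrist w8; cat > bis.py <<'E'
import sys,numpy as np,cv2
from h import *
from scipy.spatial.transform import Rotation as Rn
a=dict(np.load(f'/tmp/{sys.argv[1]}.npz'));p=a['p'];d=a['d']
Rt=Rn.from_euler('xyz',a['rot']).as_matrix()
U,V=np.meshgrid(np.arange(640),np.arange(400))
W=(np.stack([(U-a['cx'])/a['fx']*d,(V-a['cy'])/a['fy']*d,d],-1)-a['t'])@a['R'];T=(W-a['tool'])@Rt
hsv=cv2.cvtColor(p,cv2.COLOR_RGB2HSV)
m=(d>0)&(hsv[...,1]>60)&(hsv[...,0]>8)&(hsv[...,0]<35)&(T[...,2]>.03)&(T[...,2]<.25)&(abs(T[...,0])<.06)&(V<200)&(U>200)&(U<440)
Q=T[m];print('n',m.sum(),'fwd min',np.percentile(Q[:,2],.5),'max',np.percentile(Q[:,2],99.5),'lat',np.percentile(-Q[:,0],[.5,99.5]),'up',np.percentile(-Q[:,1]-.011,[5,50,95]))
A=np.c_[Q[:,2],-Q[:,0],np.ones(len(Q))];q=-Q[:,1]-.011
for _ in range(4):
    c=np.linalg.lstsq(A,q,rcond=None)[0];k=abs(A@c-q)<.003;A,q=A[k],q[k]
print('tilt nose-up',np.degrees(c[0]),'left-up',np.degrees(c[1]),'=> centre fwd ~',np.percentile(Q[:,2],.5)+.032)
E
python3 bis.py w8
```

```text
{'time': np.float64(9.7833), 'joint_positions': array([ 1.7630e-01,  1.4100e-01,  1.6794e+00, -5.0000e-04,  1.3190e+00,
        1.5300e-01]), 'tool_pos': array([0.5053, 0.1473, 0.0335]), 'ee_rot': array([-1.5709, -0.0023,  0.0234]), 'wrist_force': array([ 0.0727, -1.6223,  5.311 ]), 'wrist_torque': array([-0.4587, -0.01  ,  0.026 ]), 'width': np.float64(0.0199)}
n 9726 fwd min 0.08366976149452829 max 0.13603478718087017 lat [-0.0330155   0.02688015] up [-0.03276657 -0.03141867 -0.03022664]
tilt nose-up 0.2963434324960456 left-up 0.05142626334707721 => centre fwd ~ 0.11566976149452829
```

View pics/w8.png

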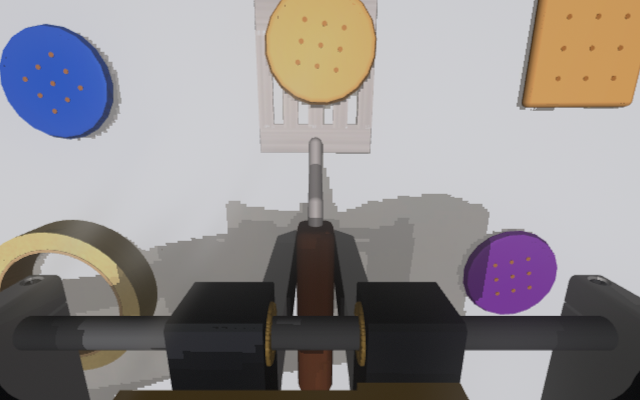

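The biscuit lies flat on the blade, centred 116 mm ahead of the TCP. Its front overhangs about 8 mm. I go 2.5 mm more, then lift gently.

Emit:
step_arm(
  commands=[
    {"xyz": [0,0.001,0],"twist": [0,0,0]},
    {"xyz": [-0.0001,0.0025,0],"twist": [0,0,0]},
    {"xyz": [-0.0001,0.0025,0.001],"twist": [0,0,0]},
    {"xyz": [-0.0001,0.002,0.003],"twist": [0.3,0,0]},
    {"xyz": [0,0.001,0.006],"twist": [0.7,0,0]},
    {"xyz": [0,0,0.01],"twist": [1.2,0,0]},
    {"xyz": [0,-0.001,0.015],"twist": [1.7,0,0]},
    {"xyz": [0,-0.002,0.02],"twist": [2.2,0,0]},
    {"xyz": [0,-0.003,0.025],"twist": [2.6,0,0]},
    {"xyz": [0,-0.004,0.029],"twist": [3,0,0]},
    {"xyz": [0,-0.005,0.032],"twist": [3,0,0]},
    {"xyz": [0,-0.005,0.033],"twist": [3,0,0]},
  ],
)

```text
time: 10.83
tool_pos: [0.505, 0.1413, 0.0665]
ee_rot: [-1.518, -0.003, 0.022]
wrist_force: [0.2, 1.0, -3.3]
width: 0.0195
```

```bash
python3 snap.py wrist w9; python3 bis.py w9; python3 snap.py scene s9; python3 - <<'E'
import cv2
p=cv2.imread('pics/s9.png');cv2.imwrite('pics/s9c.png',cv2.resize(p[160:260,180:360],None,fx=4,fy=4))
E
```

```text
{'time': np.float64(10.8333), 'joint_positions': array([0.1306, 0.097 , 1.6587, 0.0529, 1.3778, 0.0985]), 'tool_pos': array([0.505 , 0.1413, 0.0665]), 'ee_rot': array([-1.5183, -0.0027,  0.022 ]), 'wrist_force': array([ 0.177 ,  1.0205, -3.2807]), 'wrist_torque': array([-0.1518, -0.0586,  0.0053]), 'width': np.float64(0.0195)}
n 10120 fwd min 0.08094625758749187 max 0.1490057042267224 lat [-0.05123353  0.02648809] up [-0.03318409 -0.0315755  -0.03038609]
tilt nose-up -0.2883316283718097 left-up 0.4430879506654346 => centre fwd ~ 0.11294625758749187
{'time': np.float64(10.8833), 'joint_positions': array([0.1309, 0.0972, 1.6588, 0.053 , 1.3776, 0.0986]), 'tool_pos': array([0.5049, 0.1415, 0.0663]), 'ee_rot': array([-1.5182, -0.0025,  0.0223]), 'wrist_force': array([-0.0586, -0.0093, -2.3936]), 'wrist_torque': array([-0.1252, -0.0681,  0.0219]), 'width': np.float64(0.0198)}
```

View pics/w9.png

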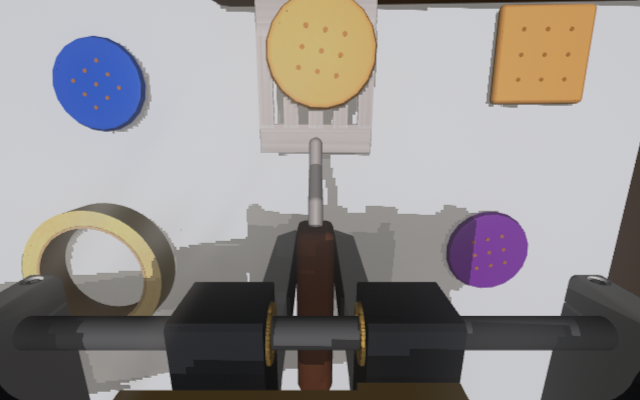

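View pics/s9c.png

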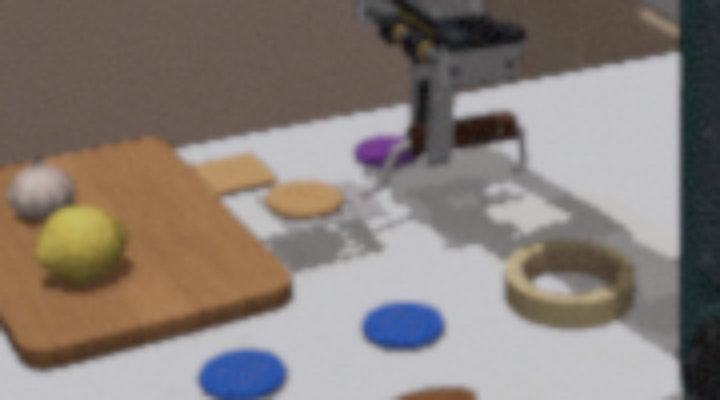

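The biscuit is lifted and steady on the blade (scene crop (305,198), shadow below). I plan a smooth transport that turns about the biscuit.

```bash
cat > plan.py <<'E'
import numpy as np
s0=np.array([.5049,.1415,.0665]);y0=91.3;lb=.113
C=np.array([.601,-.3935]);psi=-30.
f=lambda y:np.array([np.cos(np.radians(y)),np.sin(np.radians(y))])
b0=s0[:2]+lb*f(y0)
# final: blade level, front edge F=centre-.0 -> biscuit centre is ~.027 behind F
F=C+.005*f(psi);t1=F-.140*f(psi);b1=t1+lb*f(psi)
N=60;prev=s0;py=y0
rows=[]
for i in range(N+1):
    s=i/N;q=10*s**3-15*s**4+6*s**5
    qz=min(1,s/.5);qz=10*qz**3-15*qz**4+6*qz**5
    y=y0+(psi-y0)*q;b=b0+(b1-b0)*q
    rows.append(np.r_[b-lb*f(y),.0665+.055*qz,y])
rows=np.array(rows)
for c in range(5):
    k=rows[12*c];print('call',c)
    print('['+', '.join('{"xyz": [%g, %g, %g], "twist": [0, 0, %g]}'%(*np.round(r[:3]-k[:3],3),round(r[3]-k[3],1)) for r in rows[12*c+1:12*c+13])+']')
    print('end',rows[12*c+12].round(4),'r',np.hypot(*rows[12*c+12][:2]))
E
python3 plan.py
```

```text
call 0
[{"xyz": [-0, -0, 0], "twist": [0, 0, -0]}, {"xyz": [-0, -0, 0], "twist": [0, 0, -0]}, {"xyz": [-0, -0.001, 0], "twist": [0, 0, -0.1]}, {"xyz": [-0, -0.002, 0.001], "twist": [0, 0, -0.3]}, {"xyz": [-0.001, -0.003, 0.002], "twist": [0, 0, -0.6]}, {"xyz": [-0.001, -0.005, 0.003], "twist": [0, 0, -1]}, {"xyz": [-0.002, -0.008, 0.005], "twist": [0, 0, -1.6]}, {"xyz": [-0.003, -0.012, 0.007], "twist": [0, 0, -2.3]}, {"xyz": [-0.004, -0.017, 0.009], "twist": [0, 0, -3.2]}, {"xyz": [-0.006, -0.022, 0.012], "twist": [0, 0, -4.3]}, {"xyz": [-0.007, -0.029, 0.014], "twist": [0, 0, -5.6]}, {"xyz": [-0.009, -0.036, 0.017], "twist": [0, 0, -7]}]
end [4.95700e-01 1.05100e-01 8.40000e-02 8.42743e+01] r 0.5067023409281081
call 1
[{"xyz": [-0.002, -0.008, 0.003], "twist": [0, 0, -1.6]}, {"xyz": [-0.005, -0.017, 0.007], "twist": [0, 0, -3.5]}, {"xyz": [-0.007, -0.027, 0.01], "twist": [0, 0, -5.5]}, {"xyz": [-0.01, -0.038, 0.013], "twist": [0, 0, -7.8]}, {"xyz": [-0.013, -0.05, 0.017], "twist": [0, 0, -10.2]}, {"xyz": [-0.016, -0.062, 0.02], "twist": [0, 0, -12.8]}, {"xyz": [-0.019, -0.074, 0.02
[... 1834 characters left out ...]
611729698556763
call 4
[{"xyz": [0.002, -0.005, 0], "twist": [0, 0, -1.5]}, {"xyz": [0.004, -0.009, 0], "twist": [0, 0, -2.7]}, {"xyz": [0.006, -0.013, 0], "twist": [0, 0, -3.8]}, {"xyz": [0.007, -0.016, 0], "twist": [0, 0, -4.7]}, {"xyz": [0.008, -0.019, 0], "twist": [0, 0, -5.4]}, {"xyz": [0.009, -0.021, 0], "twist": [0, 0, -6]}, {"xyz": [0.01, -0.022, 0], "twist": [0, 0, -6.4]}, {"xyz": [0.01, -0.023, 0], "twist": [0, 0, -6.7]}, {"xyz": [0.011, -0.024, 0], "twist": [0, 0, -6.9]}, {"xyz": [0.011, -0.024, 0], "twist": [0, 0, -7]}, {"xyz": [0.011, -0.024, 0], "twist": [0, 0, -7]}, {"xyz": [0.011, -0.024, 0], "twist": [0, 0, -7]}]
end [  0.4841  -0.326    0.1215 -30.    ] r 0.5836230013698047
```

Emit:
step_arm(
  commands=[
    {"xyz": [0,-0.001,0],"twist": [0,0,-0.1]},
    {"xyz": [0,-0.002,0.001],"twist": [0,0,-0.3]},
    {"xyz": [-0.001,-0.003,0.002],"twist": [0,0,-0.6]},
    {"xyz": [-0.001,-0.005,0.003],"twist": [0,0,-1]},
    {"xyz": [-0.002,-0.008,0.005],"twist": [0,0,-1.6]},
    {"xyz": [-0.003,-0.012,0.007],"twist": [0,0,-2.3]},
    {"xyz": [-0.004,-0.017,0.009],"twist": [0,0,-3.2]},
    {"xyz": [-0.006,-0.022,0.012],"twist": [0,0,-4.3]},
    {"xyz": [-0.007,-0.029,0.014],"twist": [0,0,-5.6]},
    {"xyz": [-0.009,-0.036,0.017],"twist": [0,0,-7]},
  ],
)

```text
time: 11.77
tool_pos: [0.4954, 0.1049, 0.0827]
ee_rot: [-1.519, -0.001, -0.102]
wrist_force: [-0.0, -0.5, -3.1]
width: 0.0196
```

Emit:
step_arm(
  commands=[
    {"xyz": [-0.002,-0.008,0.003],"twist": [0,0,-1.6]},
    {"xyz": [-0.005,-0.017,0.007],"twist": [0,0,-3.5]},
    {"xyz": [-0.007,-0.027,0.01],"twist": [0,0,-5.5]},
    {"xyz": [-0.01,-0.038,0.013],"twist": [0,0,-7.8]},
    {"xyz": [-0.013,-0.05,0.017],"twist": [0,0,-10.2]},
    {"xyz": [-0.016,-0.062,0.02],"twist": [0,0,-12.8]},
    {"xyz": [-0.019,-0.074,0.023],"twist": [0,0,-15.5]},
    {"xyz": [-0.023,-0.087,0.026],"twist": [0,0,-18.4]},
    {"xyz": [-0.026,-0.101,0.029],"twist": [0,0,-21.5]},
    {"xyz": [-0.03,-0.115,0.031],"twist": [0,0,-24.7]},
    {"xyz": [-0.033,-0.129,0.033],"twist": [0,0,-28]},
    {"xyz": [-0.036,-0.143,0.034],"twist": [0,0,-31.5]},
  ],
)

```text
time: 12.77
tool_pos: [0.459, -0.0388, 0.1171]
ee_rot: [-1.518, -0.002, -0.655]
wrist_force: [-0.4, -0.5, -2.3]
width: 0.02
```

Emit:
step_arm(
  commands=[
    {"xyz": [-0.003,-0.014,0.001],"twist": [0,0,-3.5]},
    {"xyz": [-0.006,-0.028,0.002],"twist": [0,0,-7.2]},
    {"xyz": [-0.009,-0.042,0.003],"twist": [0,0,-10.8]},
    {"xyz": [-0.011,-0.056,0.003],"twist": [0,0,-14.6]},
    {"xyz": [-0.013,-0.07,0.003],"twist": [0,0,-18.4]},
    {"xyz": [-0.014,-0.084,0.003],"twist": [0,0,-22.1]},
    {"xyz": [-0.015,-0.097,0.003],"twist": [0,0,-25.9]},
    {"xyz": [-0.016,-0.11,0.003],"twist": [0,0,-29.7]},
    {"xyz": [-0.016,-0.123,0.003],"twist": [0,0,-33.4]},
    {"xyz": [-0.016,-0.135,0.003],"twist": [0,0,-37.1]},
    {"xyz": [-0.015,-0.148,0.003],"twist": [0,0,-40.7]},
    {"xyz": [-0.014,-0.159,0.003],"twist": [0,0,-44.3]},
  ],
)

```text
time: 13.77
tool_pos: [0.4447, -0.1979, 0.1198]
ee_rot: [-1.519, -0.002, -1.429]
wrist_force: [0.2, -0.8, -2.5]
width: 0.0198
```

Emit:
step_arm(
  commands=[
    {"xyz": [0.001,-0.011,0],"twist": [0,0,-3.4]},
    {"xyz": [0.003,-0.022,0],"twist": [0,0,-6.8]},
    {"xyz": [0.005,-0.033,0],"twist": [0,0,-10]},
    {"xyz": [0.008,-0.043,0],"twist": [0,0,-13]},
    {"xyz": [0.01,-0.052,0],"twist": [0,0,-16]},
    {"xyz": [0.013,-0.062,0],"twist": [0,0,-18.7]},
    {"xyz": [0.016,-0.07,0],"twist": [0,0,-21.3]},
    {"xyz": [0.018,-0.078,0],"twist": [0,0,-23.7]},
    {"xyz": [0.021,-0.086,0],"twist": [0,0,-25.9]},
    {"xyz": [0.024,-0.093,0],"twist": [0,0,-28]},
    {"xyz": [0.026,-0.099,0],"twist": [0,0,-29.8]},
    {"xyz": [0.028,-0.104,0],"twist": [0,0,-31.5]},
  ],
)

```text
time: 14.77
tool_pos: [0.4728, -0.3014, 0.1196]
ee_rot: [-1.519, -0.001, -1.977]
wrist_force: [0.1, 0.4, -1.9]
width: 0.0199
```

Emit:
step_arm(
  commands=[
    {"xyz": [0.002,-0.005,0],"twist": [0,0,-1.5]},
    {"xyz": [0.004,-0.009,0],"twist": [0,0,-2.7]},
    {"xyz": [0.006,-0.013,0],"twist": [0,0,-3.8]},
    {"xyz": [0.007,-0.016,0],"twist": [0,0,-4.7]},
    {"xyz": [0.008,-0.019,0],"twist": [0,0,-5.4]},
    {"xyz": [0.009,-0.021,0],"twist": [0,0,-6]},
    {"xyz": [0.01,-0.022,0],"twist": [0,0,-6.4]},
    {"xyz": [0.01,-0.023,0],"twist": [0,0,-6.7]},
    {"xyz": [0.011,-0.024,0],"twist": [0,0,-7]},
    {"xyz": [0.011,-0.024,0],"twist": [0,0,-7]},
  ],
)

```text
time: 15.6
tool_pos: [0.4846, -0.3244, 0.1195]
ee_rot: [-1.518, -0.001, -2.095]
wrist_force: [-0.9, -0.5, -2.4]
width: 0.0199
```

```bash
python3 snap.py wrist w10; python3 bis.py w10; python3 snap.py scene s10;python3 snap.py top t10; python3 - <<'E'
import cv2
p=cv2.imread('pics/t10.png');cv2.imwrite('pics/t10c.png',cv2.resize(p[100:260,380:580],None,fx=3.5,fy=3.5))
E
```

```text
{'time': np.float64(15.6), 'joint_positions': array([-0.6915,  0.1579,  1.4808,  0.0075,  1.451 ,  1.4024]), 'tool_pos': array([ 0.4846, -0.3244,  0.1195]), 'ee_rot': array([-1.5184e+00, -1.3000e-03, -2.0946e+00]), 'wrist_force': array([-0.883 , -0.4643, -2.4301]), 'wrist_torque': array([0.1082, 0.1297, 0.0076]), 'width': np.float64(0.0199)}
n 10010 fwd min 0.08108843587016096 max 0.13622519289610424 lat [-0.03256298  0.02728947] up [-0.03293683 -0.0315378  -0.03032111]
tilt nose-up 0.23629548768747793 left-up -0.0561513837412593 => centre fwd ~ 0.11308843587016096
{'time': np.float64(15.65), 'joint_positions': array([-0.6914,  0.1577,  1.4809,  0.0076,  1.4512,  1.4022]), 'tool_pos': array([ 0.4846, -0.3243,  0.1195]), 'ee_rot': array([-1.5184e+00, -1.2000e-03, -2.0943e+00]), 'wrist_force': array([-0.0829, -0.0677, -2.7743]), 'wrist_torque': array([ 0.1166,  0.1112, -0.0175]), 'width': np.float64(0.0195)}
{'time': np.float64(15.7), 'joint_positions': array([-0.6914,  0.1576,  1.4811,  0.0076,  1.4512,  1.4021]), 'tool_pos': array([ 0.4845, -0.3242,  0.1195]), 'ee_rot': array([-1.5185e+00, -1.2000e-03, -2.0943e+00]), 'wrist_force': array([ 0.0889,  0.0632, -2.3124]), 'wrist_torque': array([ 0.1467,  0.1281, -0.0103]), 'width': np.float64(0.0198)}
```

View pics/w10.png

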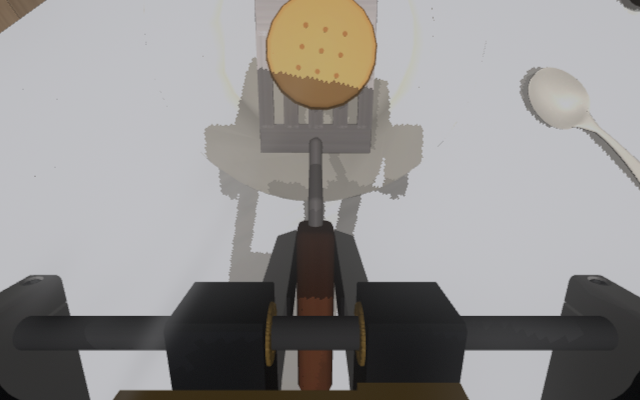

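View pics/t10c.png

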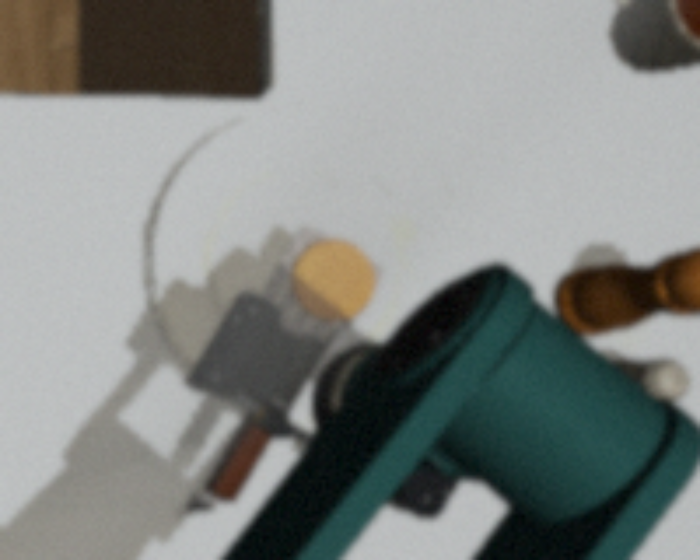

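The biscuit has stayed put (wrist (321,50), fwd 113 mm). I check the plate's height from the wrist depth and plan the tip.

```bash
cat > tip.py <<'E'
import numpy as np
from h import *
a=dict(np.load('/tmp/w10.npz'));d=a['d']
U,V=np.meshgrid(np.arange(640),np.arange(400))
W=(np.stack([(U-a['cx'])/a['fx']*d,(V-a['cy'])/a['fy']*d,d],-1)-a['t'])@a['R']
C=np.array([.601,-.3935]);r=np.hypot(W[...,0]-C[0],W[...,1]-C[1]);az=W[...,2]
hsvok=(W[...,2]<.06)&(d>0)
for k in range(0,170,10):
    m=hsvok&(r*1000>=k)&(r*1000<k+10);print(k,m.sum(),np.percentile(az[m],[10,50,90]).round(4) if m.sum()>20 else '')
E
python3 tip.py
python3 - <<'E'
import numpy as np
cur=np.array([.4845,-.3242,.1195]);C=np.array([.601,-.3935]);fw=np.array([np.cos(np.radians(-30)),np.sin(np.radians(-30))])
F=C+.005*fw
for th,zF in [(-3,.0863+.007),(3,.07),(10,.05),(16,.04),(22,.034),(28,.031),(32,.030),(35,.030),(38,.030)]:
    t=np.radians(th);c,s=np.cos(t),np.sin(t)
    P=np.r_[F-fw*(.140*c-.0335*s),zF+.140*s+.0335*c];print(th,zF,P.round(4),(P-cur).round(4))
print('now F',cur[:2]+fw*(.14*np.cos(.052)+.0335*np.sin(.052)), F, (np.cos(np.radians(-120)),np.sin(np.radians(-120))))
E
```

```text
0 0 
10 0 
20 0 
30 0 
40 170 [0.0171 0.018  0.0189]
50 2260 [0.0171 0.018  0.0189]
60 3011 [0.0172 0.0182 0.0192]
70 3584 [0.0181 0.0199 0.023 ]
80 4859 [0.0234 0.0275 0.0312]
90 5718 [0.0305 0.0316 0.0327]
100 6250 [0.0316 0.0326 0.0337]
110 6724 [0.0325 0.0336 0.0346]
120 5027 [0.0332 0.0342 0.0352]
130 1647 [0.0002 0.0011 0.0021]
140 5127 [0.0001 0.001  0.0019]
150 6585 [0.0001 0.001  0.0019]
160 6660 [0.0001 0.001  0.0019]
-3 0.09330000000000001 [ 0.4827 -0.3252  0.1194] [-0.0018 -0.001  -0.0001]
3 0.07 [ 0.4858 -0.327   0.1108] [ 0.0013 -0.0028 -0.0087]
10 0.05 [ 0.491  -0.33    0.1073] [ 0.0065 -0.0058 -0.0122]
16 0.04 [ 0.4968 -0.3333  0.1108] [ 0.0123 -0.0091 -0.0087]
22 0.034 [ 0.5038 -0.3374  0.1175] [ 0.0193 -0.0132 -0.002 ]
28 0.031 [ 0.5119 -0.3421  0.1263] [ 0.0274 -0.0179  0.0068]
32 0.03 [ 0.5179 -0.3455  0.1326] [ 0.0334 -0.0213  0.0131]
35 0.03 [ 0.5227 -0.3483  0.1377] [ 0.0382 -0.0241  0.0182]
38 0.03 [ 0.5277 -0.3512  0.1426] [ 0.0432 -0.027   0.0231]
now F [ 0.60708761 -0.39497599] [ 0.60533013 -0.396     ] (np.float64(-0.4999999999999998), np.float64(-0.8660254037844387))
```

Both cameras render the plate's middle at about 18 mm, against the stated 26 mm (the rim agrees at 34). I treat 26 mm as the solid surface and watch the force. I start tipping, first to 10° nose-down.

Emit:
step_arm(
  commands=[
    {"xyz": [0,0,-0.001],"twist": [0.5,0.87,0]},
    {"xyz": [0,-0.001,-0.005],"twist": [1.5,2.6,0]},
    {"xyz": [0.001,-0.002,-0.011],"twist": [2.5,4.33,0]},
    {"xyz": [0.002,-0.003,-0.017],"twist": [3.5,6.06,0]},
    {"xyz": [0.003,-0.004,-0.021],"twist": [4.5,7.8,0]},
    {"xyz": [0.005,-0.005,-0.024],"twist": [5.5,9.53,0]},
    {"xyz": [0.006,-0.006,-0.026],"twist": [6.3,10.9,0]},
    {"xyz": [0.0065,-0.006,-0.026],"twist": [6.5,11.26,0]},
    {"xyz": [0.0065,-0.006,-0.026],"twist": [6.5,11.26,0]},
  ],
)

```text
time: 16.5
tool_pos: [0.4914, -0.3305, 0.0928]
ee_rot: [-1.746, -0.001, -2.094]
wrist_force: [-0.7, 0.3, -2.1]
width: 0.0199
```

```bash
python3 snap.py wrist w11; python3 bis.py w11
```

```text
{'time': np.float64(16.5), 'joint_positions': array([-0.6721,  0.3638,  1.2906, -0.0271,  1.6605,  1.4219]), 'tool_pos': array([ 0.4914, -0.3305,  0.0928]), 'ee_rot': array([-1.7462e+00, -1.1000e-03, -2.0940e+00]), 'wrist_force': array([-0.6691,  0.2592, -2.0657]), 'wrist_torque': array([ 0.0173, -0.0972,  0.0005]), 'width': np.float64(0.0199)}
n 10040 fwd min 0.08085975144671423 max 0.13598397490402048 lat [-0.0327236  0.0273414] up [-0.03298343 -0.031517   -0.03033735]
tilt nose-up 0.17611833718461184 left-up -0.09404087402713858 => centre fwd ~ 0.11285975144671423
```

Emit:
step_arm(
  commands=[
    {"xyz": [0.0018,-0.001,0.0032],"twist": [1,1.73,0]},
    {"xyz": [0.0038,-0.0022,0.0063],"twist": [2,3.46,0]},
    {"xyz": [0.0058,-0.0033,0.0095],"twist": [3,5.2,0]},
    {"xyz": [0.008,-0.0046,0.013],"twist": [4,6.93,0]},
    {"xyz": [0.0104,-0.006,0.0166],"twist": [5,8.66,0]},
    {"xyz": [0.0128,-0.0074,0.0202],"twist": [6,10.4,0]},
    {"xyz": [0.0128,-0.0074,0.0202],"twist": [6,10.4,0]},
  ],
)

```text
time: 17.13
tool_pos: [0.5048, -0.3384, 0.1138]
ee_rot: [-1.953, -0.001, -2.094]
wrist_force: [0.5, 0.3, -2.0]
width: 0.0199
```

```bash
python3 snap.py wrist w12; python3 bis.py w12
```

```text
{'time': np.float64(17.1333), 'joint_positions': array([-0.6552,  0.5486,  1.029 , -0.0543,  1.9429,  1.4287]), 'tool_pos': array([ 0.5048, -0.3384,  0.1138]), 'ee_rot': array([-1.9534e+00, -1.4000e-03, -2.0937e+00]), 'wrist_force': array([ 0.4977,  0.3279, -2.0197]), 'wrist_torque': array([-0.1523, -0.2566,  0.0516]), 'width': np.float64(0.0199)}
n 9320 fwd min 0.08684617949023941 max 0.13580200915979357 lat [-0.03277414  0.02724948] up [-0.03343873 -0.03155109 -0.03032294]
tilt nose-up 0.4480045553391115 left-up -0.08911445701086147 => centre fwd ~ 0.11884617949023941
```

View pics/w12.png

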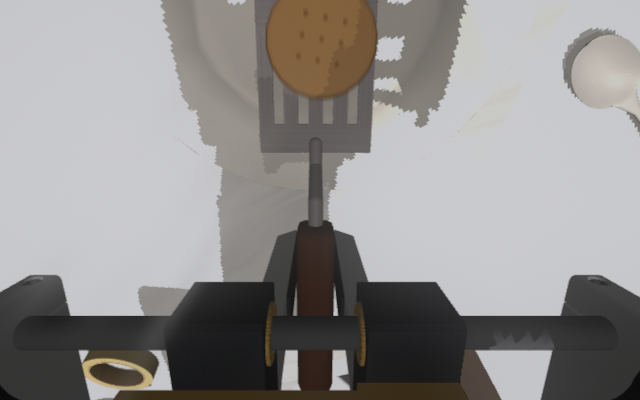

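It has started to slide at 22° (+6 mm). I hold briefly to see whether it keeps going.

Emit:
step_arm(
  commands=[
    {"xyz": [0,0,0],"twist": [0,0,0]},
    {"xyz": [0,0,0],"twist": [0,0,0]},
  ],
)

```text
time: 17.35
tool_pos: [0.5035, -0.3376, 0.1141]
ee_rot: [-1.954, -0.001, -2.094]
wrist_force: [0.6, 1.0, -2.0]
width: 0.0198
```

```bash
python3 snap.py wrist w13; python3 bis.py w13
```

```text
{'time': np.float64(17.35), 'joint_positions': array([-0.6555,  0.5451,  1.0335, -0.0542,  1.9423,  1.4287]), 'tool_pos': array([ 0.5035, -0.3376,  0.1141]), 'ee_rot': array([-1.9539e+00, -1.3000e-03, -2.0939e+00]), 'wrist_force': array([ 0.6089,  1.0394, -1.9772]), 'wrist_torque': array([-0.1329, -0.2236,  0.0178]), 'width': np.float64(0.0198)}
n 5662 fwd min 0.10580452575332772 max 0.1359088965063038 lat [-0.03276541  0.02739617] up [-0.03353804 -0.03143104 -0.03016457]
tilt nose-up 1.8133632725224482 left-up -0.10480754303712785 => centre fwd ~ 0.13780452575332772
```

It is sliding onto the plate, with its near edge 106 mm ahead of the TCP and its leading edge down. I withdraw the blade backwards.

Emit:
step_arm(
  commands=[
    {"xyz": [-0.003,0.002,0],"twist": [0,0,0]},
    {"xyz": [-0.01,0.006,0],"twist": [0,0,0]},
    {"xyz": [-0.018,0.0105,0],"twist": [0,0,0]},
  ],
)

```text
time: 17.65
tool_pos: [0.4854, -0.327, 0.1139]
ee_rot: [-1.954, -0.001, -2.094]
wrist_force: [-0.3, -0.4, -2.7]
width: 0.0201
```

```bash
python3 snap.py wrist w14; python3 bis.py w14;python3 snap.py scene s14;python3 snap.py top t14; python3 - <<'E'
import cv2
p=cv2.imread('pics/t14.png');cv2.imwrite('pics/t14c.png',cv2.resize(p[100:260,380:580],None,fx=3.5,fy=3.5))
E
```

```text
{'time': np.float64(17.65), 'joint_positions': array([-0.6591,  0.4976,  1.1029, -0.0553,  1.9206,  1.4259]), 'tool_pos': array([ 0.4854, -0.327 ,  0.1139]), 'ee_rot': array([-1.9543e+00, -1.3000e-03, -2.0938e+00]), 'wrist_force': array([-0.3274, -0.3774, -2.6549]), 'wrist_torque': array([-0.1137, -0.2359,  0.0238]), 'width': np.float64(0.0201)}
n 1878 fwd min 0.12457339550075423 max 0.1368731006614833 lat [-0.02714505  0.02123132] up [-0.04120634 -0.03216722 -0.03044806]
tilt nose-up 16.239359615073866 left-up -0.06875435923467695 => centre fwd ~ 0.15657339550075422
{'time': np.float64(17.7), 'joint_positions': array([-0.6593,  0.4954,  1.1057, -0.0556,  1.9222,  1.4259]), 'tool_pos': array([ 0.484 , -0.3261,  0.1144]), 'ee_rot': array([-1.9564e+00, -1.3000e-03, -2.0941e+00]), 'wrist_force': array([-0.4439,  0.5829, -1.6158]), 'wrist_torque': array([ 0.0159, -0.0716,  0.0118]), 'width': np.float64(0.0202)}
{'time': np.float64(17.75), 'joint_positions': array([-0.6593,  0.4965,  1.1039, -0.0554,  1.9218,  1.426 ]), 'tool_pos': array([ 0.4847, -0.3266,  0.1143]), 'ee_rot': array([-1.9553e+00, -1.3000e-03, -2.0940e+00]), 'wrist_force': array([-0.4834,  0.3362, -2.7887]), 'wrist_torque': array([-0.0538, -0.2034, -0.0435]), 'width': np.float64(0.0201)}
```

View pics/w14.png

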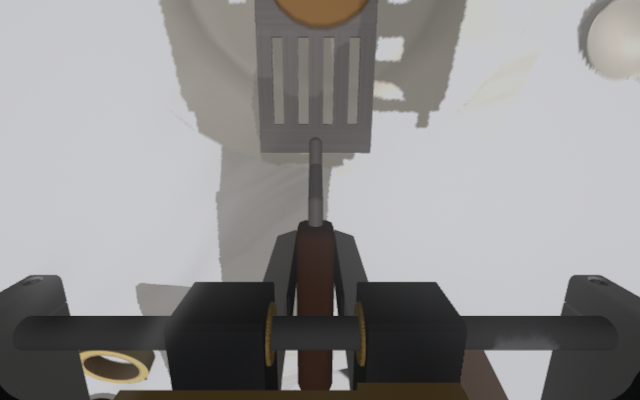

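View pics/t14c.png

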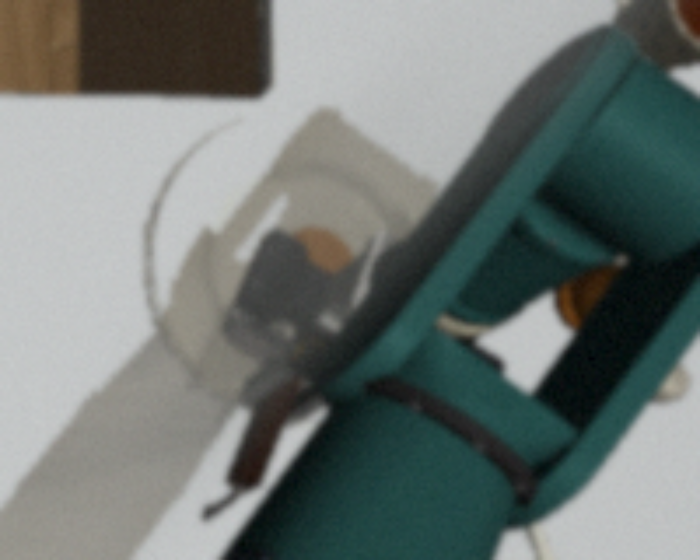

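The biscuit's tail is still on the blade's front 15 mm; in the top crop the biscuit lies near (318,255) against the plates' centre (309,265). I withdraw further.

Emit:
step_arm(
  commands=[
    {"xyz": [-0.004,0.0023,0],"twist": [0,0,0]},
    {"xyz": [-0.011,0.0064,0],"twist": [0,0,0]},
    {"xyz": [-0.019,0.011,0],"twist": [0,0,0]},
    {"xyz": [-0.027,0.0156,0.001],"twist": [0,0,0]},
    {"xyz": [-0.035,0.02,0.006],"twist": [0,0,0]},
    {"xyz": [-0.042,0.024,0.016],"twist": [0,0,0]},
    {"xyz": [-0.048,0.028,0.03],"twist": [0,0,0]},
    {"xyz": [-0.052,0.03,0.045],"twist": [0,0,0]},
    {"xyz": [-0.055,0.032,0.055],"twist": [0,0,0]},
    {"xyz": [-0.056,0.033,0.06],"twist": [0,0,0]},
    {"xyz": [-0.056,0.033,0.06],"twist": [0,0,0]},
  ],
)

```text
time: 18.72
tool_pos: [0.4306, -0.2948, 0.1763]
ee_rot: [-1.95, -0.002, -2.094]
wrist_force: [1.4, -0.3, -1.5]
width: 0.0198
```

```bash
python3 snap.py wrist w15;python3 snap.py top t15; python3 - <<'E'
import cv2
p=cv2.imread('pics/t15.png');cv2.imwrite('pics/t15c.png',cv2.resize(p[100:260,380:580],None,fx=3.5,fy=3.5))
E
```

```text
{'time': np.float64(18.7167), 'joint_positions': array([-0.6717,  0.3239,  1.2128, -0.0617,  1.9792,  1.4087]), 'tool_pos': array([ 0.4306, -0.2948,  0.1763]), 'ee_rot': array([-1.9499e+00, -1.9000e-03, -2.0938e+00]), 'wrist_force': array([ 1.4179, -0.2769, -1.4948]), 'wrist_torque': array([-0.0715, -0.2956, -0.0092]), 'width': np.float64(0.0198)}
{'time': np.float64(18.7667), 'joint_positions': array([-0.6717,  0.3253,  1.2143, -0.0617,  1.9784,  1.4088]), 'tool_pos': array([ 0.4304, -0.2946,  0.1749]), 'ee_rot': array([-1.9520e+00, -1.7000e-03, -2.0938e+00]), 'wrist_force': array([ 0.0879, -0.0119, -2.3597]), 'wrist_torque': array([-0.1125, -0.2079, -0.0342]), 'width': np.float64(0.0196)}
```

View pics/w15.png

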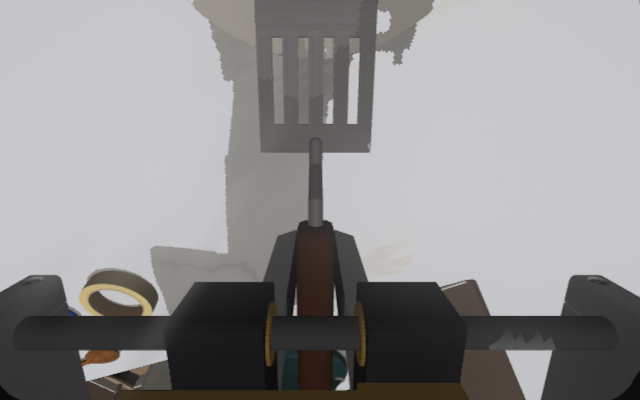

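View pics/t15c.png

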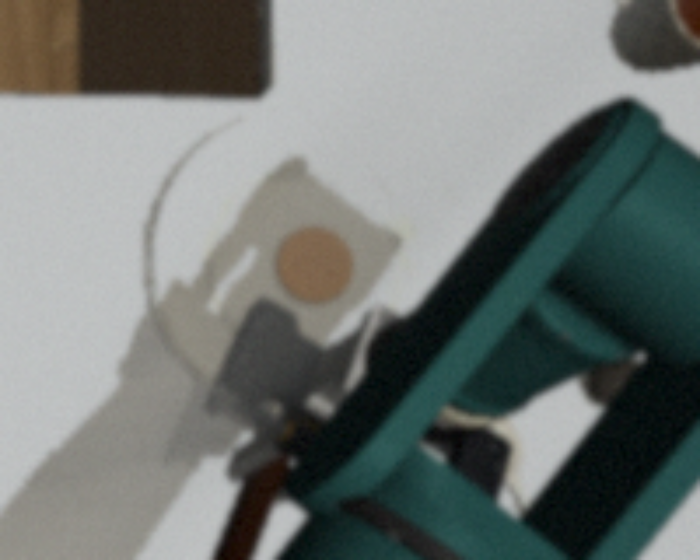

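The biscuit lies flat at crop (314,265) against the plates' centre (309,265), about 4 mm off. Next I level the turner and carry it back to its free area.

Emit:
step_arm(
  commands=[
    {"xyz": [0,0.002,0],"twist": [-1,-1.7,0]},
    {"xyz": [-0.001,0.006,0],"twist": [-3,-5.2,0]},
    {"xyz": [-0.002,0.012,0],"twist": [-5,-8.7,0]},
    {"xyz": [-0.003,0.018,0],"twist": [-7,-12.1,0]},
    {"xyz": [-0.004,0.024,0],"twist": [-9,-15.6,0]},
    {"xyz": [-0.005,0.03,0],"twist": [-10.5,-18.2,0]},
    {"xyz": [-0.005,0.034,0],"twist": [-10.9,-18.9,0]},
    {"xyz": [-0.005,0.034,0],"twist": [-10.9,-18.9,0]},
  ],
)

```text
time: 19.48
tool_pos: [0.424, -0.259, 0.1732]
ee_rot: [-1.576, -0.001, -2.094]
wrist_force: [-0.9, 0.3, -1.1]
width: 0.0197
```

Emit:
step_arm(
  commands=[
    {"xyz": [0,0.003,0],"twist": [0,0,2]},
    {"xyz": [0.002,0.01,0],"twist": [0,0,6]},
    {"xyz": [0.005,0.02,0],"twist": [0,0,11]},
    {"xyz": [0.008,0.03,0],"twist": [0,0,17]},
    {"xyz": [0.012,0.042,0],"twist": [0,0,23]},
    {"xyz": [0.016,0.054,0],"twist": [0,0,29]},
    {"xyz": [0.02,0.066,0],"twist": [0,0,35]},
    {"xyz": [0.024,0.078,0],"twist": [0,0,41]},
    {"xyz": [0.028,0.09,0],"twist": [0,0,47]},
    {"xyz": [0.032,0.102,0],"twist": [0,0,53]},
    {"xyz": [0.036,0.114,0],"twist": [0,0,59]},
    {"xyz": [0.04,0.126,0],"twist": [0,0,65]},
  ],
)

```text
time: 20.48
tool_pos: [0.4654, -0.134, 0.1727]
ee_rot: [-1.576, 0.001, -0.955]
wrist_force: [0.3, 0.8, -1.9]
width: 0.0197
```

Emit:
step_arm(
  commands=[
    {"xyz": [0.004,0.012,0],"twist": [0,0,6]},
    {"xyz": [0.008,0.024,0],"twist": [0,0,12]},
    {"xyz": [0.012,0.034,0],"twist": [0,0,18]},
    {"xyz": [0.016,0.044,0],"twist": [0,0,24]},
    {"xyz": [0.02,0.054,0],"twist": [0,0,30]},
    {"xyz": [0.024,0.064,0],"twist": [0,0,36]},
    {"xyz": [0.028,0.074,0],"twist": [0,0,42]},
    {"xyz": [0.032,0.082,0],"twist": [0,0,47]},
    {"xyz": [0.035,0.088,0],"twist": [0,0,51]},
    {"xyz": [0.037,0.092,0],"twist": [0,0,54]},
    {"xyz": [0.037,0.094,0],"twist": [0,0,55]},
    {"xyz": [0.037,0.094,0],"twist": [0,0,55]},
  ],
)

```text
time: 21.48
tool_pos: [0.5021, -0.0401, 0.1728]
ee_rot: [-1.574, 0.001, 0.0]
wrist_force: [-0.1, 0.3, -1.5]
width: 0.02
```

```bash
python3 snap.py wrist w16; python3 blade.py w16
```

```text
{'time': np.float64(21.4833), 'joint_positions': array([-0.19  , -0.0036,  1.5454, -0.0032,  1.6005, -0.1904]), 'tool_pos': array([ 0.5021, -0.0401,  0.1728]), 'ee_rot': array([-1.5738e+00,  1.3000e-03,  3.0000e-04]), 'wrist_force': array([-0.0993,  0.2731, -1.5492]), 'wrist_torque': array([-0.0241, -0.0914, -0.0597]), 'width': np.float64(0.02)}
tool z axis world [-2.65130200e-04  9.99995356e-01 -3.03602408e-03]
n 14033 pitch(nose up) deg 0.01765133784543119 roll(left up) 0.025007791064476023 up at x=.06 -0.04132743977310518 at .14 -0.041302793855302694 lat ext [-0.03535964  0.03342952] fwd [0.05478192 0.13869406]
```

View pics/w16.png

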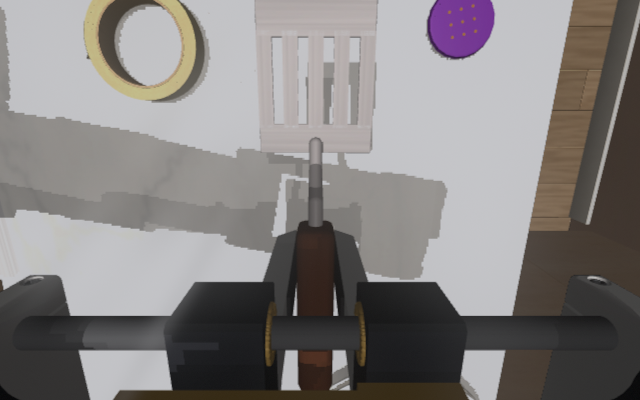

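The spot is clear: ring at (143,45), purple disc at (461,20), neither under the blade. I lower.

Emit:
step_arm(
  commands=[
    {"xyz": [0,0,-0.004],"twist": [0.15,0,0]},
    {"xyz": [0,0,-0.015],"twist": [0.15,0,0]},
    {"xyz": [0,0,-0.032],"twist": [0.15,0,0]},
    {"xyz": [0,0,-0.05],"twist": [0.15,0,0]},
    {"xyz": [0,0,-0.068],"twist": [0.15,0,0]},
    {"xyz": [0,0,-0.086],"twist": [0.15,0,0]},
    {"xyz": [0,0,-0.102],"twist": [0.15,0,0]},
    {"xyz": [0,0,-0.114],"twist": [0.15,0,0]},
    {"xyz": [0,0,-0.122],"twist": [0.15,0,0]},
    {"xyz": [0,0,-0.128],"twist": [0.15,0,0]},
    {"xyz": [0,0,-0.131],"twist": [0.15,0,0]},
    {"xyz": [0,0,-0.131],"twist": [0.15,0,0]},
  ],
)

```text
time: 22.53
tool_pos: [0.5017, -0.0403, 0.0424]
ee_rot: [-1.571, -0.001, -0.0]
wrist_force: [0.6, 0.0, -2.2]
width: 0.0198
```

Emit:
step_arm(
  commands=[
    {"xyz": [0,0,-0.003],"twist": [0,0,0]},
    {"xyz": [0,0,-0.006],"twist": [0,0,0]},
    {"xyz": [0,0,-0.008],"twist": [0,0,0]},
    {"xyz": [0,0,-0.009],"twist": [0,0,0]},
    {"xyz": [0,0,-0.009],"twist": [0,0,0]},
    {"xyz": [0,0,-0.009],"twist": [0,0,0]},
  ],
)

```text
time: 23.03
tool_pos: [0.5019, -0.0403, 0.0338]
ee_rot: [-1.572, -0.001, 0.0]
wrist_force: [0.3, 0.5, -2.7]
width: 0.0198
```

Emit:
step_arm(
  commands=[
    {"xyz": [0,0,-0.0004],"twist": [0,0,0]},
    {"xyz": [0,0,-0.0007],"twist": [0,0,0]},
    {"xyz": [0,0,-0.0007],"twist": [0,0,0]},
  ],
)

```text
time: 23.28
tool_pos: [0.502, -0.0403, 0.0335]
ee_rot: [-1.572, -0.002, 0.0]
wrist_force: [0.0, -0.4, 0.4]
width: 0.0196
```

Contact (force z went from −2.7 to +0.4 N). I open.

Emit:
step_arm(
  commands=[
    {"xyz": [0,0,0],"twist": [0,0,0]},
    {"xyz": [0,0,0],"twist": [0,0,0]},
    {"xyz": [0,0,0],"twist": [0,0,0]},
    {"xyz": [0,0,0],"twist": [0,0,0]},
    {"xyz": [0,0,0],"twist": [0,0,0]},
    {"xyz": [0,0,0],"twist": [0,0,0]},
    {"xyz": [0,0,0],"twist": [0,0,0]},
    {"xyz": [0,0,0],"twist": [0,0,0]},
    {"xyz": [0,0,0],"twist": [0,0,0]},
    {"xyz": [0,0,0],"twist": [0,0,0]},
    {"xyz": [0,0,0],"twist": [0,0,0]},
    {"xyz": [0,0,0],"twist": [0,0,0]},
  ],
  fingers=0,
)

```text
time: 24.28
tool_pos: [0.5018, -0.0402, 0.033]
ee_rot: [-1.571, -0.001, 0.0]
wrist_force: [-0.4, -0.8, 0.8]
width: 0.0934
```

Emit:
step_arm(
  commands=[
    {"xyz": [0,0,0.004],"twist": [0,0,0]},
    {"xyz": [0,0,0.015],"twist": [0,0,0]},
    {"xyz": [0,0,0.032],"twist": [0,0,0]},
    {"xyz": [0,0,0.052],"twist": [0,0,0]},
    {"xyz": [0,0,0.075],"twist": [0,0,0]},
    {"xyz": [0,0,0.1],"twist": [0,0,0]},
    {"xyz": [0,0,0.125],"twist": [0,0,0]},
    {"xyz": [0,0,0.15],"twist": [0,0,0]},
    {"xyz": [0,0,0.17],"twist": [0,0,0]},
    {"xyz": [0,0,0.185],"twist": [0,0,0]},
    {"xyz": [0,0,0.19],"twist": [0,0,0]},
    {"xyz": [0,0,0.19],"twist": [0,0,0]},
  ],
)

```text
time: 25.28
tool_pos: [0.5027, -0.0404, 0.2256]
ee_rot: [-1.572, -0.006, 0.0]
wrist_force: [0.4, 0.2, -0.4]
width: 0.0942
```

```bash
python3 snap.py wrist w17; python3 snap.py top t17; python3 snap.py scene s17; python3 - <<'E'
import cv2,numpy as np
from h import *
a=dict(np.load('/tmp/t17.npz'));p=a['p'];d=a['d']
cv2.imwrite('pics/t17c.png',cv2.resize(p[100:260,220:580],None,fx=2.2,fy=2.2)[:,:,::-1])
hsv=cv2.cvtColor(p,cv2.COLOR_RGB2HSV)
m=np.zeros(p.shape[:2],np.uint8);m[140:210,430:510]=cv2.inRange(hsv,(8,70,60),(30,255,255))[140:210,430:510]
c,_=cv2.findContours(m,0,1);c=max(c,key=cv2.contourArea);(u,v),ax,_=cv2.fitEllipse(c);print(u,v,ax,ray(a,u,v,.036))
U,V=np.meshgrid(np.arange(640),np.arange(400));W=(np.stack([(U-a['cx'])/a['fx']*d,(V-a['cy'])/a['fy']*d,d],-1)-a['t'])@a['R']
k=cv2.erode(m,np.ones((3,3)))>0;A=np.c_[W[k][:,:2],np.ones(k.sum())];co=np.linalg.lstsq(A,W[k][:,2],rcond=None)[0];print('z',np.median(W[k][:,2]),'tilt deg',np.degrees(co[:2]))
E
```

```text
{'time': np.float64(25.2833), 'joint_positions': array([-1.9230e-01, -2.1500e-02,  1.4587e+00, -5.0000e-04,  1.6984e+00,
       -1.9250e-01]), 'tool_pos': array([ 0.5027, -0.0404,  0.2256]), 'ee_rot': array([-1.5724e+00, -5.8000e-03,  1.0000e-04]), 'wrist_force': array([ 0.3875,  0.2196, -0.4124]), 'wrist_torque': array([-0.012 , -0.1217, -0.0206]), 'width': np.float64(0.0942)}
{'time': np.float64(25.3333), 'joint_positions': array([-1.9240e-01, -2.0500e-02,  1.4613e+00, -5.0000e-04,  1.6978e+00,
       -1.9250e-01]), 'tool_pos': array([ 0.502 , -0.0403,  0.2238]), 'ee_rot': array([-1.5718, -0.0028,  0.    ]), 'wrist_force': array([ 0.828 , -0.0787, -0.1434]), 'wrist_torque': array([-0.0058, -0.0796,  0.0226]), 'width': np.float64(0.0942)}
{'time': np.float64(25.3833), 'joint_positions': array([-1.9240e-01, -1.9600e-02,  1.4630e+00, -5.0000e-04,  1.6977e+00,
       -1.9250e-01]), 'tool_pos': array([ 0.5015, -0.0402,  0.2225]), 'ee_rot': array([-1.5714e+00, -4.0000e-04,  1.0000e-04]), 'wrist_force': array([0.6295, 0.0871, 0.5953]), 'wrist_torque': array([ 0.0087, -0.0314, -0.0146]), 'width': np.float64(0.0939)}
469.2984313964844 175.15611267089844 (19.773284912109375, 20.485206604003906) [ 0.59993132 -0.39606308  0.036     ]
z 0.03574931349144568 tilt deg [0.28878533 0.29983066]
```

View pics/w17.png

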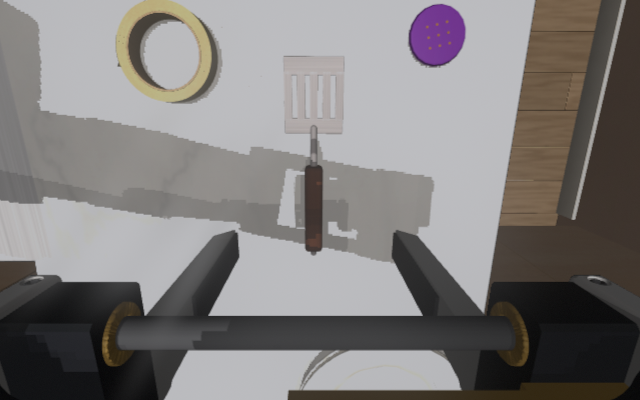

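View pics/t17c.png

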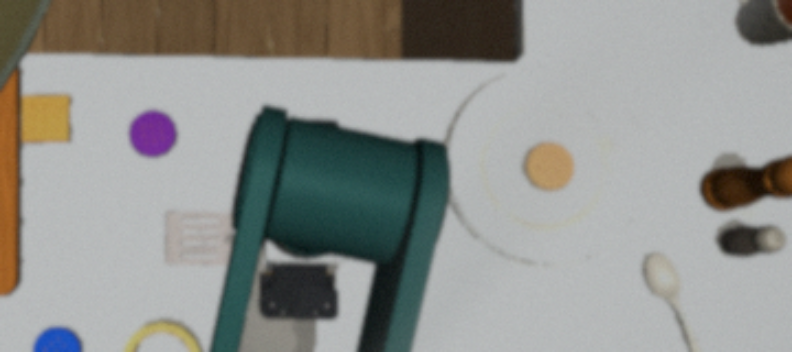

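View pics/s17.png

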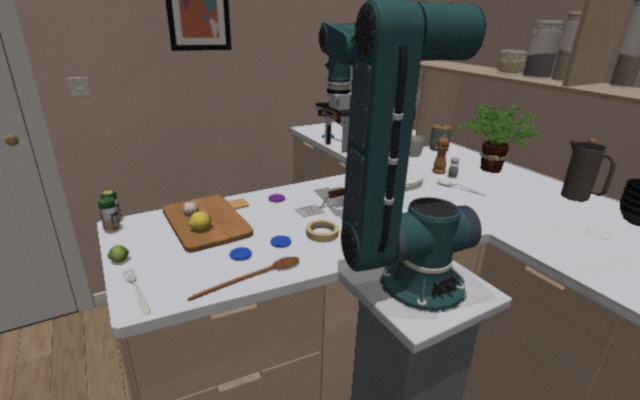

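The biscuit lies flat at top pixel (469,175). Its top is at 36 mm (26 + 10), its tilt under 0.5°, and it is about 3 mm from the plates' centre. The turner stands free at wrist (314,150). I hand in.

```bash
python3 -c "
from bench import robot
print(robot.close_job())"
```

```text
the job is handed in; nothing more can be done
None
```

The biscuit lies flat on the middle of the plates. The turner stands released on the free worktop. I handed the job in at about 25 s; no verdict was reported.

- **What I did:** I gripped the turner by its handle and wedged the blade under the round biscuit against the board. I carried it level to the plates, tipped it to 22° until the biscuit slid, and drew the blade back. I then set the turner down near where it started and let go.
- **Biscuit:** It is about 3 mm from the plates' centre, with its top at 36 mm and its tilt under 0.5°. It slid off without flipping, so it should be same side up. I did not take a close-up of its top face after placing. The gripper was not seen to touch it.
- **Turner:** The last wrist picture shows it upright and free, with the open gripper about 19 cm above it. I judged its stance by eye and did not measure it again after letting go.
- **Disagreement:** Both cameras' depth showed the plates' middle at about 18 mm, against the stated 26 mm. The biscuit's final height fits 26 mm.

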